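Sort the worktop: seasonings upright, lime and peeler put away

TASK

Sort the things lying on the worktop into the three bins: stand the spice jar and the salt shaker upright, caps up, inside the wooden rack (the shorter, deeper of the two wooden boxes), put the lime in the round bowl and lay the peeler in the long shallow wooden tray. The jar and the shaker are glass: set them down, do not let them drop or tumble. Leave the candle, the mug and the kitchen timer where they are.

Things in the scene. Friction and masses are not known exactly. Their poses are not given: they have to be found in the camera images.
- spice_jar: glass spice jar with a gold-coloured screw cap, 42 mm thick and 96 mm long, about 0.11 kg, lying on its side. Origin: centre of its base, on its long axis; its own z axis runs along the jar from base to cap. While it lies, the cap end points roughly towards the robot and the axis is 21 mm above the worktop.
- salt_shaker: glass salt shaker with a grey metal top, 44 mm thick at the base, narrowing to about 38 mm half way up and 34 mm at the top, 90 mm long, about 0.10 kg, lying on its side. Origin: centre of its base, on its long axis; its own z axis runs from base to top. While it lies, the top points roughly towards the robot and the axis slopes down a little (about 4 degrees) to the top, 22 mm above the worktop at the base.
- lime: green lime, 60 x 48 x 48 mm (long along its own x), about 0.06 kg. Origin: centre of its underside as it lay at the start, so its middle is 24 mm up its own z.
- peeler: swivel peeler with a dark blue handle, 190 mm long (own x), 16 to 20 mm wide, 14 mm high, about 45 g, lying flat. Origin: centre of its underside; the handle runs from 91 mm on its -x side to 15 mm on its +x side, the blade on +x. Own z up.
- rack: RACK: small plain wooden open box, fixed, 142 (own x) x 76 (own y) x 34 mm high, walls 6 mm and floor 6 mm thick: inside 130 x 64 mm, room for the two glasses one behind the other along its x. Origin: centre of its underside; z up.
- bowl: small round dark blue bowl, fixed, 115 mm across, 50 mm high, open on top, about 104 mm wide inside at the rim, narrowing to 70 mm at its floor 9 mm up. Origin: centre of its underside; z up.
- tray: TRAY: long shallow wooden open box, fixed, 214 (own x) x 86 (own y) x 26 mm high, walls 6 mm and floor 6 mm thick: inside 202 x 74 mm, with a small brass stud on each end. Origin: centre of its underside; z up.
- candle_jar: bystander: glass candle, 76 mm across and 90 mm high, standing loose; origin at the centre of its underside.
- mug: bystander: white patterned mug, 79 x 115 x 98 mm, standing loose behind the bins; origin at the centre of its underside.
- timer: bystander: round kitchen timer, 65 mm across and 48 mm high, loose; origin at the centre of its underside.
- lime_mid (a point): the middle of the lime
Things that resemble listed ones, but are neither listed nor needed, are in the scene too. Of the things that look like the bowl, the larger one is meant.

How it is judged (in metres and radians):
At the end, for the whole second after the job is handed in: Glasses upright, caps up (within 10 degrees), on the rack floor inside its walls; the lime's middle within 40 mm of the bowl's axis and under 50 mm above its underside; peeler level (within 4 degrees) wholly inside the tray; all at rest; bystanders within 30 mm of their start (x of spice_jar in the frame of rack between -0.055 and 0.055 m and y of spice_jar in the frame of rack between -0.022 and 0.022 m and z of each of spice_jar, salt_shaker in the frame of rack below 0.012 m and angle between each of spice_jar, salt_shaker's own z axis and vertical below 0.18 rad and x of salt_shaker in the frame of rack between -0.055 and 0.055 m and y of salt_shaker in the frame of rack between -0.022 and 0.022 m and horizontal distance between lime_mid and bowl below 0.04 m and z of lime_mid in the frame of bowl below 0.05 m and x of peeler in the frame of tray between -0.012 and 0.012 m and y of peeler in the frame of tray between -0.035 and 0.035 m and z of peeler in the frame of tray below 0.024 m and angle between peeler's own x axis and vertical between 1.5 and 1.64 rad and linear speed of each of spice_jar, salt_shaker, lime, peeler below 0.02 m/s and distance of each of candle_jar, mug, timer from where it was at the start of the episode below 0.03 m); the robot touches nothing.
It fails at once if the spice jar drops or tumbles (faster than 0.6 m/s while not held) (linear speed of spice_jar above 0.6 m/s and contact force between spice_jar and the fingers below 0.01 N).
It fails at once if the salt shaker drops or tumbles (faster than 0.6 m/s while not held) (linear speed of salt_shaker above 0.6 m/s and contact force between salt_shaker and the fingers below 0.01 N).
It fails at once if a bystander is moved more than 30 mm or tipped over (distance of any of candle_jar, mug, timer from where it was at the start of the episode above 0.03 m or angle between any of candle_jar, mug, timer's own z axis and vertical above 0.5 rad).
It also fails if it takes over 72 s, if anything falls off the work surface, if the arm or the gripper's body presses on something with over 40 N, if the wrist force passes 120 N, or if a joint passes its speed limit or range.

ROBOT

A 6-joint arm with a two-finger parallel gripper is mounted at the origin on a cart in front of the work surface, level with it; the furniture and walls round the work are solid. World frame = base frame: x ahead of the robot, y to its left, z up, the work surface at z = 0. Lengths are in m, angles in degrees, forces in N, time in s.
With the tool pointing down it reaches from about 0.4 to 0.825 m from the base axis. Payload 7 kg.
Tool frame: the origin (TCP) lies between the finger pads; the fingertips stand ctrl.nose_length ahead of it and the grasp point (between the pads) lies 2 mm behind it (ctrl.nose_length is the distance from the TCP to the fingertips, in m); z points along the fingers, y is the line along which they close (so a half turn about z gives the same grasp; the last joint's range is limited). The gripper opens to 88 mm and grips with 3 to 60 N. Pads are 19 mm wide; open, the fingers measure 130 mm over their backs; the gripper's body (78 mm by 193 mm) begins 47 mm behind the grasp point.
Start: joints at [91.736, 20.546, 0.682, 0, -70.136, -16.507], TCP at [0.172, 0.653, 0.206] pointing down, gripper open.
Joint ranges: [-176.03, 176.03], [-82.01, 121.73], [-58.28, 71.71], [-173.87, 95.51], [-174.79, -0.11], [-173.66, 173.66]. Speed limits (degrees/s): [136.94, 136.94, 172.46, 180, 180, 180].

INTERFACE

Orientations are given as [roll, pitch, yaw] about the fixed x, y, z axes, in that order (R = Rz(yaw) Ry(pitch) Rx(roll)).
In Python, from plant import ctrl gives the robot as it stands.
- The arm moves only by the tool apply_moves, never from a script. Its argument "commands" is a list of rows, each a list of 3 entries, a list of its own where there are three numbers: the shift along the world's x, y, z in cm, then the turn about the world's z in rad, then the closure, from 0 (fully open) to 1 (shut). In form: [[[x, y, z], turn, jaw], ...]. A call has 1 to 20 rows; each row is the pose to reach, as a shift and turn from the pose commanded when the call began; what a row does not reach only later rows make up. A row lasts 1/12 s, in which the tool goes at most 41.7 mm and 7.16 degrees, less where a joint would pass 70% of its speed; a pose out of reach is approached as far as the arm can. A call with a gripper value outside its range is refused whole. The fingers move at their own pace and stop on an object; the grip force is fixed at half the most. Time passes only in rows, so rows that repeat a pose let the fingers close. It gives the time, the measured TCP pose, the force, the opening and the grip force at its end, in the units of the state.
- ctrl.get_obs(): the state, without advancing time (a new reading comes with each control period).
- ctrl.snapshot(name): name is "side" or "top" or "wrist"; returns a dict with "img" (480x640x3 uint8, red, green, blue), "fx", "fy", "cx", "cy" (pixels), "dist_coeffs" ([k1, k2, p1, p2, k3] as OpenCV has them; the pictures are not rectified), "T" (4x4, takes a point from camera to world coordinates). Camera axes: x right, y up, looking along -z (the intrinsics and any distortion apply to the point x, -y, -z); pixel columns grow to the right and rows downward; lengths in m; the calibration is good to about 2 mm. A picture is of the moment at which its call begins. There is no depth.
- ctrl.close_job(): hands the job in; it is judged then, once.
Trained networks look in a picture, given as the dict that the camera call returned (one of the last four; its "shot" number tells which), for a name from the list of things; names that differ only in an ending like _2 or _b are one class to them, and where a whole thing is asked for, a point or a joint stands for the part that bears it (a point fixed in the world has none). Each returns a list of dicts, best first, with "score" (0 to 1); they miss things now and then, are a little off and sometimes report something else, mostly with a low value. They report only what shows in the picture. A call takes as long as a camera call. They do not tell look-alikes from the thing itself.
- ctrl.search_frame(picture, target): "at" ([column, row] in pixels, amid what is visible of it).
- ctrl.spot_point(picture, target): "at" ([column, row] in pixels: a listed point, or the origin of a listed thing).
The state is a dict: "clock": time; "joint_pos": joint angles; "qvel": joint speeds; "tau": joint torques, N m; "tool_pos": TCP position; "orientation": TCP orientation; "force": force on the tool from outside, world axes, zero at the start; "moment": the same for the moment, N m; "opening": finger opening in m; "gripper_force": force on a finger pad.
Only numpy, scipy, OpenCV 4.12 (cv2) and the standard library are available. Lean on these libraries where they do the work, as an engineer would, in place of code of your own. Each camera call takes 0.05 s, during which the arm holds its last target. There are 200 camera calls.

## Working session

There is one attempt and no reset: what is moved stays moved. The work goes in short steps, Python scripts to look and compute and a tool call to move; the robot and the scene stay as the last step left them, time stands still between calls to the robot, and variables do not carry over. Pictures are saved under pics/ and viewed, at most 10 in all, crops included, and the job is handed in when it is done.

Besides the shell and the picture viewer there is one more tool, called after "Call:" by a JSON object that holds its "fn" and its "kwargs", one argument or row to a line. apply_moves: Moves the arm, as the interface text tells. Its arguments: {"type":"object","properties":{"commands":{"type":"array"}},"required":["commands"]}

```bash
ls; mkdir -p pics
cat > h.py <<'E'
import numpy as np, cv2
from plant import ctrl
def ray(s,px):
    K=np.array([[s['fx'],0,s['cx']],[0,s['fy'],s['cy']],[0,0,1.]])
    u=cv2.undistortPoints(np.array([[px]],float),K,np.array(s['dist_coeffs'],float))[0,0]
    T=np.array(s['T']); d=T[:3,:3]@np.array([u[0],-u[1],-1.]); return T[:3,3],d
def at(s,px,z):
    o,d=ray(s,px); return o+d*(z-o[2])/d[2]
def proj(s,p):
    K=np.array([[s['fx'],0,s['cx']],[0,s['fy'],s['cy']],[0,0,1.]])
    T=np.array(s['T']); c=T[:3,:3].T@(np.array(p,float)-T[:3,3])
    return cv2.projectPoints(np.array([[c[0],-c[1],-c[2]]]),np.zeros(3),np.zeros(3),K,np.array(s['dist_coeffs'],float))[0].ravel()
def save(s,n): cv2.imwrite('pics/'+n,s['img'][:,:,::-1])
E
python3 - <<'E'
from h import *
print(ctrl.get_obs(), ctrl.nose_length)
for n in ['top','side']:
    s=ctrl.snapshot(n); save(s,n+'0.png'); print(n,np.round(s['T'],3).tolist())
    for t in ['spice_jar','salt_shaker','lime','peeler','rack','bowl','tray','candle_jar','mug','timer']:
        for f in (ctrl.search_frame,ctrl.spot_point):
            r=f(s,t)
            print(t,f.__name__,[(np.round(q['at']).tolist(),round(q['score'],2),np.round(at(s,q['at'],0.02)[:2],3).tolist()) for q in r[:3]])
E
```

```text
pics
{'clock': 0.0, 'joint_pos': array([ 9.17362839e+01,  2.05928158e+01,  6.34264116e-01, -1.93907710e-02,
       -7.01367769e+01, -1.65080032e+01]), 'qvel': array([ 0.07411365, -0.01401059,  0.0092997 ,  0.0735054 , -0.02779469,
       -0.04353144]), 'tau': array([ 1.19692344e-03, -5.82726717e+01,  2.93046874e+01,  6.99694365e+00,
        6.94389077e-03, -1.56068609e-04]), 'tool_pos': array([0.17199153, 0.65217848, 0.20491316]), 'orientation': array([ 1.79903421e+02, -9.61297053e-03, -1.47783149e+01]), 'force': array([-0.06861903, -0.53707945, -1.16442258]), 'moment': array([-0.06099631,  0.00979611,  0.00732208]), 'gripper_force': 0.0, 'opening': 0.08775215351964921} 0.017
top [[-0.008, 0.989, -0.147, 0.427], [-1.0, -0.008, 0.0, -0.128], [-0.001, 0.147, 0.989, 1.217], [0.0, 0.0, 0.0, 1.0]]
spice_jar call [([148.0, 278.0], 0.59, [0.521, 0.253]), ([269.0, 274.0], 0.48, [0.528, -0.019])]
spice_jar call [([157.0, 256.0], 0.6, [0.57, 0.235])]
salt_shaker call [([271.0, 275.0], 0.63, [0.525, -0.023])]
salt_shaker call [([268.0, 253.0], 0.88, [0.576, -0.016])]
lime call [([218.0, 230.0],
[... 1740 characters left out ...]
]
rack call [([320.0, 169.0], 0.55, [0.713, 0.186])]
bowl call [([292.0, 255.0], 0.71, [0.504, -0.152]), ([398.0, 334.0], 0.57, [0.627, -0.468])]
bowl call [([292.0, 266.0], 0.95, [0.49, -0.188]), ([400.0, 341.0], 0.9, [0.62, -0.488])]
tray call [([312.0, 300.0], 0.94, [0.495, -0.311])]
tray call [([314.0, 303.0], 0.73, [0.495, -0.321])]
candle_jar call [([391.0, 241.0], 0.57, [0.755, -0.195])]
candle_jar call [([390.0, 259.0], 0.8, [0.722, -0.254]), ([316.0, 303.0], 0.41, [0.498, -0.323])]
mug call [([410.0, 272.0], 0.96, [0.743, -0.312])]
mug call [([410.0, 297.0], 0.83, [0.702, -0.385])]
timer call [([321.0, 166.0], 0.65, [0.722, 0.202])]
timer call [([322.0, 170.0], 0.6, [0.715, 0.177])]
```

Run:
```python
import cv2
a=cv2.imread('pics/top0.png')[140:360,110:510]
cv2.imwrite('pics/top0c.png',cv2.resize(a,(800,440),interpolation=cv2.INTER_CUBIC))
a=cv2.imread('pics/side0.png')[130:400,200:480]
cv2.imwrite('pics/side0c.png',cv2.resize(a,None,fx=2.2,fy=2.2,interpolation=cv2.INTER_CUBIC))
```

```text
(no output)
```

View pics/top0c.png

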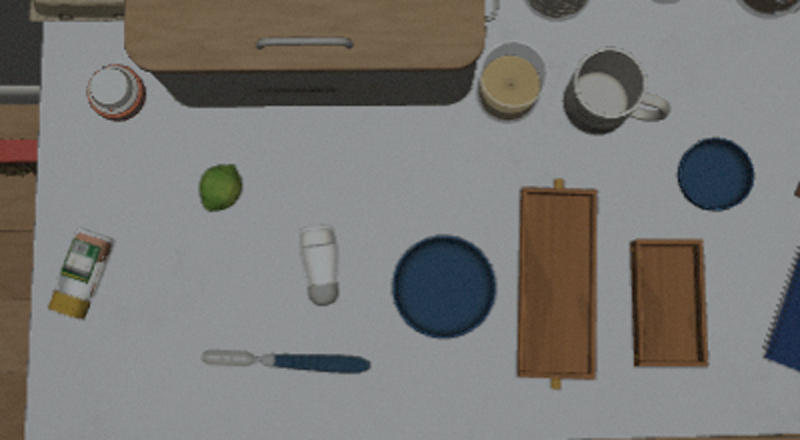

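View pics/side0c.png

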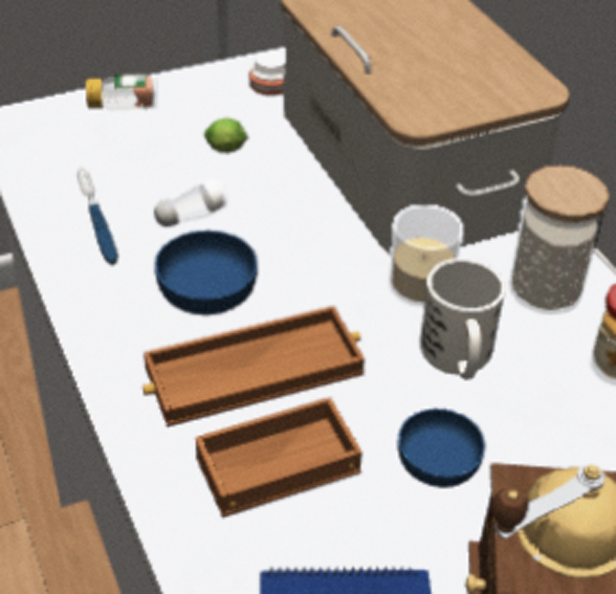

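The top view shows the jar at crop (80,273), shaker (320,265), lime (220,187), peeler lying across at (287,362), big bowl (444,286), tray (558,283) and rack (669,303). The smaller bowl at (716,174) is the decoy. The side view agrees.

Run:
```python
from h import *
print(ctrl.get_obs()['clock'])
s=ctrl.snapshot('top')
def c(x,y): return (110+x/2-.25,140+y/2-.25)
for n,p,z in [('jarcap',(69,312),.025),('jarbase',(96,234),.025),('shtop',(323,303),.02),('shbase',(318,226),.024),('lime',(220,188),.03),('peel blade tip',(203,357),.007),('peel handle end',(370,366),.007),('peel junction',(272,360),.007),
 ('bowl',(444,287),.05)]+[('tray',p,.026) for p in [(520,188),(597,190),(517,377),(595,378)]]+[('rack',p,.034) for p in [(630,240),(703,240),(635,366),(707,366)]]:
    print(n,np.round(at(s,c(*p),z),3))
```

```text
2.1
jarcap [0.481 0.258 0.025]
jarbase [0.568 0.232 0.025]
shtop [ 0.488 -0.024  0.02 ]
shbase [ 0.575 -0.019  0.024]
lime [0.619 0.092 0.03 ]
peel blade tip [0.43  0.112 0.007]
peel handle end [ 0.418 -0.076  0.007]
peel junction [0.425 0.034 0.007]
bowl [ 0.503 -0.16   0.05 ]
tray [ 0.616 -0.248  0.026]
tray [ 0.613 -0.336  0.026]
tray [ 0.405 -0.24   0.026]
tray [ 0.403 -0.326  0.026]
rack [ 0.555 -0.369  0.034]
rack [ 0.555 -0.451  0.034]
rack [ 0.416 -0.369  0.034]
rack [ 0.415 -0.448  0.034]
```

Call:
{"fn": "apply_moves", "kwargs": {
  "commands": [
    [[32,-39.7,-7],0,0],
    [[32,-39.7,-7],0,0],
    [[32,-39.7,-7],0,0],
    [[32,-39.7,-7],0,0],
    [[32,-39.7,-7],0,0],
    [[32,-39.7,-7],0,0],
    [[32,-39.7,-7],0,0],
    [[32,-39.7,-7],0,0],
    [[32,-39.7,-7],0,0],
    [[32,-39.7,-7],0,0],
    [[32,-39.7,-7],0,0],
    [[32,-39.7,-7],0,0],
    [[32,-39.7,-7],0,0],
    [[32,-39.7,-7],0,0],
    [[32,-39.7,-7],0,0]
  ]
}}

```text
clock: 3.4
tool_pos: [0.4926, 0.2547, 0.1357]
orientation: [180.0, 0.0, -14.9]
force: [-0.3, 0.5, 0.9]
opening: 0.0877
gripper_force: 0.0
```

Run:
```python
from h import *
s=ctrl.snapshot('wrist'); save(s,'w1.png'); o=ctrl.get_obs(); print(o['clock'],o['tool_pos'],o['orientation'])
print(np.round(s['T'],3).tolist())
for p in [(.481,.258,.021),(.568,.232,.021),(.492,.255,.021)]: print(p,proj(s,p))
```

```text
3.45 [0.49224938 0.2555672  0.13592743] [-1.79990206e+02 -3.55875440e-03 -1.48281389e+01]
[[-0.258, 0.929, 0.266, 0.563], [-0.966, -0.248, -0.072, 0.235], [-0.001, -0.276, 0.961, 0.313], [0.0, 0.0, 0.0, 1.0]]
(0.481, 0.258, 0.021) [315.63392038 241.04219861]
(0.568, 0.232, 0.021) [319.00354194 131.0293097 ]
(0.492, 0.255, 0.021) [315.70393094 228.17319494]
```

View pics/w1.png

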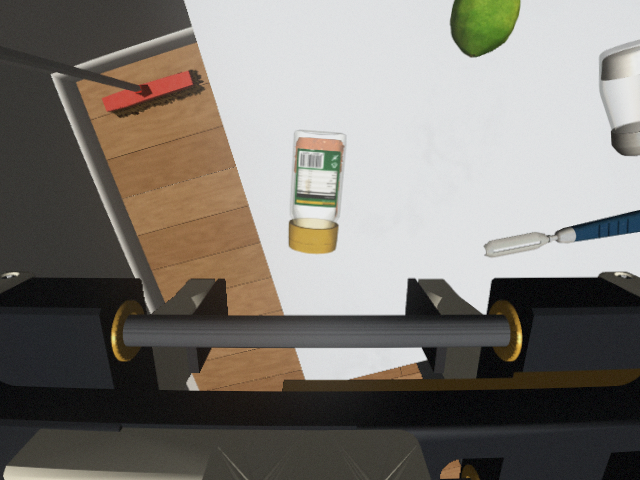

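The wrist view shows the jar clearly: cap at (313,235), base at (320,132), with the cap front edge at row ~250.

Run:
```python
from h import *
s=ctrl.snapshot('wrist')
for p in [(313.5,235),(320,150),(313,250),(313,222),(320,132),(313.5,242)]: print(p,np.round(at(s,p,.021),4))
for p in [(482,25)]: print('lime',at(s,p,.024))
```

```text
(313.5, 235) [0.4863 0.2593 0.021 ]
(320, 150) [0.5533 0.236  0.021 ]
(313, 250) [0.4734 0.2632 0.021 ]
(313, 222) [0.4974 0.2567 0.021 ]
(320, 132) [0.5668 0.2324 0.021 ]
(313.5, 242) [0.4803 0.2609 0.021 ]
lime [0.61117194 0.09655829 0.024     ]
```

Call:
{"fn": "apply_moves", "kwargs": {
  "commands": [
    [[-0.1,0.2,-4],-0.075,0],
    [[-0.1,0.2,-8],-0.075,0],
    [[-0.1,0.2,-10.5],-0.075,0],
    [[-0.1,0.2,-11.5],-0.075,0.3],
    [[-0.1,0.2,-11.5],-0.075,0.5],
    [[-0.1,0.2,-11.5],-0.075,0.5],
    [[-0.1,0.2,-11.5],-0.075,0.52],
    [[-0.1,0.2,-11.5],-0.075,0.52],
    [[-0.1,0.2,-11.5],-0.075,0.52],
    [[-0.1,0.2,-11.5],-0.075,0.52]
  ]
}}

```text
clock: 4.33
tool_pos: [0.4916, 0.2582, 0.0221]
orientation: [-179.9, -0.1, -19.1]
force: [0.3, -0.3, 0.6]
opening: 0.0467
gripper_force: 0.0
```

Call:
{"fn": "apply_moves", "kwargs": {
  "commands": [
    [[0,0,0],0,0.52],
    [[0,0,0],0,0.52],
    [[0,0,0],0,0.52],
    [[0,0,0],0,0.52]
  ]
}}

```text
clock: 4.67
tool_pos: [0.4911, 0.2576, 0.0209]
orientation: [180.0, 0.0, -19.1]
force: [0.5, 0.5, 1.1]
opening: 0.0423
gripper_force: 0.0
```

Call:
{"fn": "apply_moves", "kwargs": {
  "commands": [
    [[0,0,0],0,0.53],
    [[0,0,0],0,0.53],
    [[0,0,0],0,0.53]
  ]
}}

```text
clock: 4.92
tool_pos: [0.4911, 0.2576, 0.0208]
orientation: [180.0, 0.0, -19.1]
force: [0.6, 0.3, -0.2]
opening: 0.0414
gripper_force: 0.0
```

Call:
{"fn": "apply_moves", "kwargs": {
  "commands": [
    [[0,0,0],0,0.54],
    [[0,0,0],0,0.545],
    [[0,0,0],0,0.55],
    [[0,0,0],0,0.55],
    [[0,0,0],0,0.55]
  ]
}}

```text
clock: 5.33
tool_pos: [0.4911, 0.2577, 0.0209]
orientation: [180.0, -0.0, -19.1]
force: [0.5, -0.4, 0.1]
opening: 0.0392
gripper_force: 0.0
```

Call:
{"fn": "apply_moves", "kwargs": {
  "commands": [
    [[0,0,0],0,0.56],
    [[0,0,0],0,0.565],
    [[0,0,0],0,0.57],
    [[0,0,0],0,0.57],
    [[0,0,0],0,0.57]
  ]
}}

```text
clock: 5.75
tool_pos: [0.4911, 0.2577, 0.0209]
orientation: [180.0, -0.0, -19.1]
force: [0.3, 0.4, -0.0]
opening: 0.0377
gripper_force: 0.0
```

Call:
{"fn": "apply_moves", "kwargs": {
  "commands": [
    [[0,0,0],0,0.58],
    [[0,0,0],0,0.59],
    [[0,0,0],0,0.6],
    [[0,0,0],0,0.6],
    [[0,0,0],0,0.6]
  ]
}}

```text
clock: 6.17
tool_pos: [0.4911, 0.2577, 0.0209]
orientation: [-180.0, -0.0, -19.1]
force: [-0.6, -0.6, -0.3]
opening: 0.0349
gripper_force: 0.0
```

Run:
```python
from h import *
s=ctrl.snapshot('wrist'); save(s,'w2.png'); print(ctrl.get_obs()['gripper_force'],ctrl.get_obs()['opening'])
```

```text
0.0 0.03476652337900598
```

View pics/w2.png

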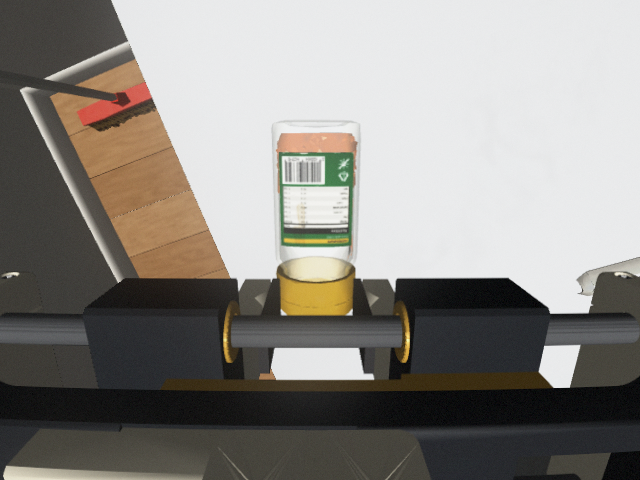

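Run:
```python
from h import *
s=ctrl.snapshot('wrist'); o=ctrl.get_obs(); print(s['T'])
p=o['tool_pos']; a=np.deg2rad(-19.1); x=np.array([np.cos(a),np.sin(a),0]);y=np.array([-np.sin(a),np.cos(a),0])
for k in (-.0095,0,.0095):
  for m in (-.0175,.0175): print(k,m,proj(s,p+k*x+m*y))
for px in [(316,315),(316,300),(316,122),(277,280),(355,280),(273,200),(360,200)]: print(px,at(s,px,.021), at(s,px,.0))
```

```text
[[-3.27078189e-01  9.08402353e-01  2.60432379e-01  5.60360732e-01]
 [-9.44996919e-01 -3.14171401e-01 -9.09788608e-02  2.33116434e-01]
 [-8.25005820e-04 -2.75864997e-01  9.61196038e-01  1.98251383e-01]
 [ 0.00000000e+00  0.00000000e+00  0.00000000e+00  1.00000000e+00]]
-0.0095 -0.0175 [347.41367888 295.58804539]
-0.0095 0.0175 [283.39618127 295.55479865]
0 -0.0175 [347.86341549 279.45282558]
0 0.0175 [282.93023925 279.42185707]
0.0095 -0.0175 [348.31980799 262.84456183]
0.0095 0.0175 [282.45747864 262.81604913]
(316, 315) [0.47092479 0.26431869 0.021     ] [0.4603288 0.2680154 0.       ]
(316, 300) [0.47957293 0.26132418 0.021     ] [0.47000153 0.26466611 0.        ]
(316, 122) [0.56737408 0.23092309 0.021     ] [0.56820499 0.23066323 0.        ]
(277, 280) [0.4975954  0.27733015 0.021     ] [0.49015923 0.2825684  0.        ]
(355, 280) [0.48385909 0.2375983  0.021     ] [0.47479549 0.2381293  0.        ]
(273, 200) [0.53891354 0.26376452 0.021     ] [0.53637257 0.26739558 0.        ]
(360, 200) [0.52454637 0.22223452 0.021     ] [0.52030324 0.22094528 0.        ]
```

Call:
{"fn": "apply_moves", "kwargs": {
  "commands": [
    [[0,0,0],0,0.61],
    [[0,0,0],0,0.62],
    [[0,0,0],0,0.63],
    [[0,0,0],0,0.64],
    [[0,0,0],0,0.64],
    [[0,0,0],0,0.64]
  ]
}}

```text
clock: 6.77
tool_pos: [0.4911, 0.2577, 0.0209]
orientation: [-180.0, -0.0, -19.1]
force: [0.5, 0.8, -0.0]
opening: 0.0315
gripper_force: 0.0
```

Run:
```python
from h import *
o=ctrl.get_obs(); print(o['gripper_force'],o['opening'],o['clock'])
for k in range(1):
  s=ctrl.snapshot('side'); save(s,'s2.png'); a=s['img'][140:210,210:330,::-1]; cv2.imwrite('pics/s2c.png',cv2.resize(a,None,fx=5,fy=5,interpolation=cv2.INTER_CUBIC))
s=ctrl.snapshot('wrist');b=s['img'][230:340,220:420,::-1]; b=cv2.resize(b,(600,330)); a=cv2.imread('pics/s2c.png'); c=np.zeros((330+230,600,3),np.uint8); c[:330]=b; c[330:]=cv2.resize(a,(600,350))[60:290]; cv2.imwrite('pics/c3.png',c)
```

```text
0.0 0.03148959226129117 6.7667
```

View pics/c3.png

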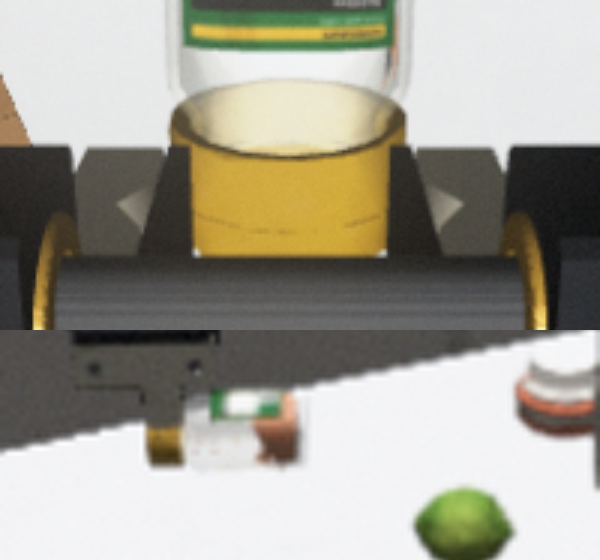

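Call:
{"fn": "apply_moves", "kwargs": {
  "commands": [
    [[0,0,0],0,0.66],
    [[0,0,0],0,0.68],
    [[0,0,0],0,0.7],
    [[0,0,0],0,0.72],
    [[0,0,0],0,0.74],
    [[0,0,0],0,0.76],
    [[0,0,0],0,0.78],
    [[0,0,0],0,0.8],
    [[0,0,0],0,0.8]
  ]
}}

```text
clock: 7.62
tool_pos: [0.4911, 0.2577, 0.0209]
orientation: [-180.0, -0.0, -19.1]
force: [0.1, 0.8, -0.1]
opening: 0.0177
gripper_force: 0.0
```

Run:
```python
from h import *
s=ctrl.snapshot('side'); t=ctrl.snapshot('wrist')
a=cv2.resize(s['img'][130:215,215:315,::-1],(600,510),interpolation=cv2.INTER_CUBIC)
cv2.imwrite('pics/s4.png',a); save(t,'w4.png')
b=cv2.resize(t['img'][100:400,170:470,::-1],(300,300))
c=np.zeros((510,800,3),np.uint8); c[:,:500]=a[:,50:550]; c[:300,500:]=b; cv2.imwrite('pics/c4.png',c)
```

```text
(no output)
```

View pics/c4.png

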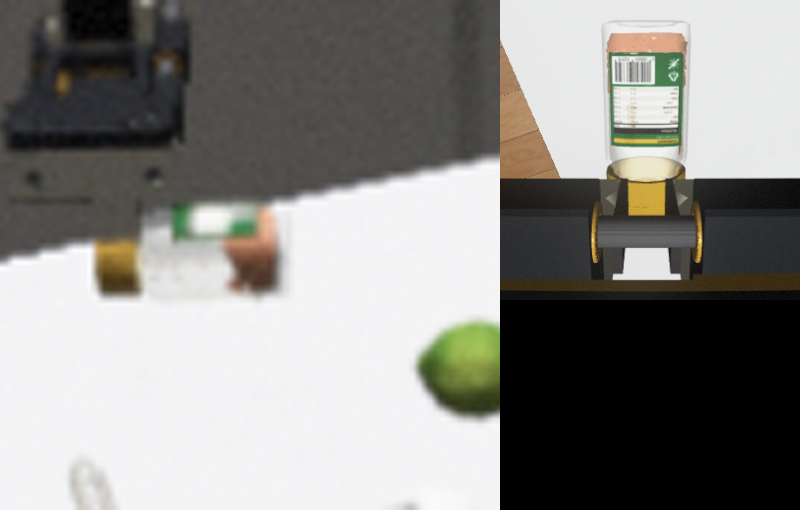

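Call:
{"fn": "apply_moves", "kwargs": {
  "commands": [
    [[0,0,0],0,0.4],
    [[0,0,0],0,0.4],
    [[0,0,0],0,0.4],
    [[0,0,0],0,0.4],
    [[0,0,0],0,0.4],
    [[0,0,0],0,0.4],
    [[1.0,-0.35,0],0,0.4],
    [[1.9,-0.65,0],0,0.4],
    [[1.9,-0.65,0],0,0.48],
    [[1.9,-0.65,0],0,0.51],
    [[1.9,-0.65,0],0,0.51],
    [[1.9,-0.65,0],0,0.52],
    [[1.9,-0.65,0],0,0.53],
    [[1.9,-0.65,0],0,0.53],
    [[1.9,-0.65,0],0,0.53]
  ]
}}

```text
clock: 8.97
tool_pos: [0.51, 0.2512, 0.0209]
orientation: [-180.0, 0.0, -19.1]
force: [-0.0, 0.4, -0.1]
opening: 0.0412
gripper_force: 0.0
```

Call:
{"fn": "apply_moves", "kwargs": {
  "commands": [
    [[0,0,0],0,0.54],
    [[0,0,0],0,0.55],
    [[0,0,0],0,0.56],
    [[0,0,0],0,0.56],
    [[0,0,0],0,0.56]
  ]
}}

```text
clock: 9.38
tool_pos: [0.5101, 0.2512, 0.0208]
orientation: [180.0, 0.0, -19.1]
force: [0.3, 0.1, -0.1]
opening: 0.0387
gripper_force: 0.0
```

Run:
```python
from h import *
s=ctrl.snapshot('side'); t=ctrl.snapshot('top'); print(ctrl.get_obs()['joint_pos'])
for x,y in [(.491,.2577),(.51,.2512)]:
  for z in (.004,.021,.042,.07,.12): p=proj(s,(x,y,z)); print(x,z,p, (p-[215,130])*6-[50,0], proj(t,(x,y,z)))
a=cv2.resize(s['img'][100:215,200:350,::-1],(600,460),interpolation=cv2.INTER_CUBIC)
b=cv2.resize(t['img'][230:310,110:200,::-1],(540,480),interpolation=cv2.INTER_CUBIC)[:, :200]
cv2.imwrite('pics/c5.png',a)
```

```text
[ 4.59281974e+01  2.13905454e+01 -2.56637253e+01 -1.96426362e-04
 -4.29446762e+01  2.50018785e+01]
0.491 0.004 [243.8764793  176.38584962] [123.25887581 278.31509771] [147.73863915 291.5514776 ]
0.491 0.021 [243.3868339  171.70178218] [120.32100342 250.21069306] [145.3324811  291.17445862]
0.491 0.042 [242.7756099  165.83106924] [116.65365939 214.98641545] [142.2640051  290.69379106]
0.491 0.07 [241.94967007 157.85558635] [111.69802041 167.13351808] [137.99782408 290.02574749]
0.491 0.12 [240.44355235 143.18242468] [102.66131407  79.09454807] [129.83749747 288.74869661]
0.51 0.004 [250.42937307 176.18149496] [162.57623842 277.08896974] [150.9430553  283.15441139]
0.51 0.021 [249.98314487 171.49623493] [159.89886922 248.97740956] [148.58840292 282.6595615 ]
0.51 0.042 [249.4261167 165.6239929] [156.55670017 213.7439574 ] [145.58586136 282.02867886]
0.51 0.07 [248.67340714 157.64636701] [152.04044283 165.87820207] [141.41181939 281.15188043]
0.51 0.12 [247.30081138 142.96904356] [143.80486825  77.81426134] [133.42925762 279.47582625]
```

View pics/c5.png

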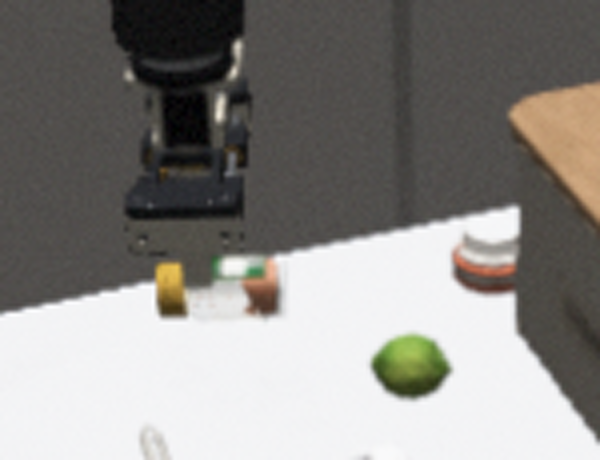

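The fingertips show above the jar: no contact while closing, and the image scale puts the tips near z≈0.04. I'll open and feel my way down, watching the force.

Call:
{"fn": "apply_moves", "kwargs": {
  "commands": [
    [[0,0,0],0,0.35],
    [[0,0,0],0,0.35],
    [[0,0,0],0,0.35],
    [[0,0,0],0,0.35],
    [[0,0,-0.2],0,0.35],
    [[0,0,-0.4],0,0.35],
    [[0,0,-0.5],0,0.35],
    [[0,0,-0.5],0,0.35]
  ]
}}

```text
clock: 10.15
tool_pos: [0.5099, 0.251, 0.0154]
orientation: [180.0, 0.0, -19.1]
force: [0.4, 0.1, -0.6]
opening: 0.0568
gripper_force: 0.0
```

Call:
{"fn": "apply_moves", "kwargs": {
  "commands": [
    [[0,0,-0.2],0,0.35],
    [[0,0,-0.4],0,0.35],
    [[0,0,-0.6],0,0.35],
    [[0,0,-0.6],0,0.35]
  ]
}}

```text
clock: 10.48
tool_pos: [0.5098, 0.251, 0.0093]
orientation: [180.0, 0.0, -19.1]
force: [-0.4, -0.9, 0.5]
opening: 0.0567
gripper_force: 0.0
```

Run:
```python
from h import *
s=ctrl.snapshot('wrist'); o=ctrl.get_obs(); print(o['tool_pos'],o['force'],o['opening'])
b=s['img'][200:400,170:470,::-1]; cv2.imwrite('pics/c6.png',cv2.resize(b,(750,500)))
p=o['tool_pos'];a=np.deg2rad(-19.1); x=np.array([np.cos(a),np.sin(a),0]);y=np.array([-np.sin(a),np.cos(a),0])
for z in (-.017,0,.02,.04,.06):
  q=p.copy();q[2]+=z
  print(z,[((proj(s,q+k*x+m*o['opening']/2*y)-[170,200])*2.5).round().tolist() for k in(.0095,-.0095) for m in (-1,1)])
```

```text
[0.50992122 0.25096298 0.00951655] [ 0.21393935  0.85945267 -0.10408871] 0.05682956373758587
-0.017 [[487.0, 132.0], [240.0, 132.0], [483.0, 208.0], [244.0, 208.0]]
0 [[497.0, 157.0], [230.0, 157.0], [493.0, 239.0], [233.0, 239.0]]
0.02 [[512.0, 193.0], [214.0, 193.0], [507.0, 282.0], [219.0, 282.0]]
0.04 [[531.0, 237.0], [195.0, 237.0], [525.0, 336.0], [201.0, 336.0]]
0.06 [[555.0, 295.0], [170.0, 295.0], [547.0, 405.0], [178.0, 405.0]]
```

View pics/c6.png

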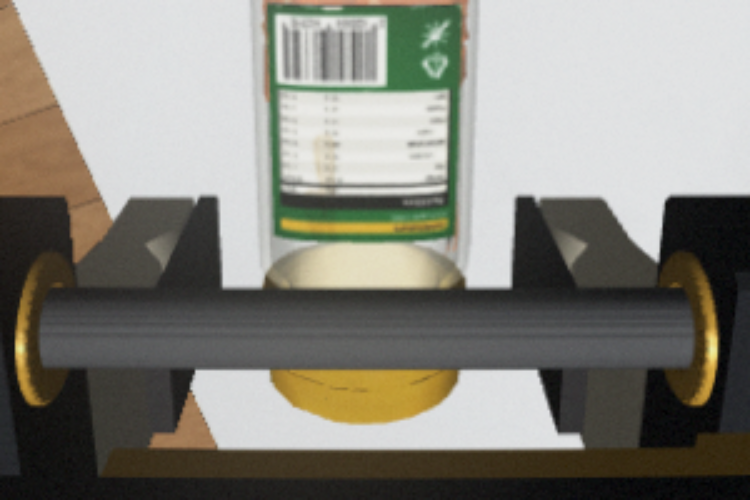

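Tips match a height of TCP+0.020 in the image, which puts them at z≈0.03. So the true tip lies about 37 mm higher than reported, and I need about 25 mm more descent.

Call:
{"fn": "apply_moves", "kwargs": {
  "commands": [
    [[0,0,-0.6],0,0.35],
    [[0,0,-1.2],0,0.35],
    [[0,0,-1.7],0,0.35],
    [[0,0,-2.0],0,0.35],
    [[0,0,-2.2],0,0.35],
    [[0,0,-2.2],0,0.35],
    [[0,0,-2.2],0,0.35]
  ]
}}

```text
clock: 11.12
tool_pos: [0.5101, 0.2511, -0.0123]
orientation: [180.0, 0.0, -19.1]
force: [-0.0, 0.1, -0.1]
opening: 0.0569
gripper_force: 0.0
```

Call:
{"fn": "apply_moves", "kwargs": {
  "commands": [
    [[-0.9,0.3,0],0,0.35],
    [[-1.8,0.62,-0.2],0,0.4],
    [[-1.8,0.62,-0.2],0,0.45],
    [[-1.8,0.62,-0.2],0,0.48],
    [[-1.8,0.62,-0.2],0,0.5],
    [[-1.8,0.62,-0.2],0,0.51],
    [[-1.8,0.62,-0.2],0,0.52],
    [[-1.8,0.62,-0.2],0,0.53],
    [[-1.8,0.62,-0.2],0,0.53]
  ]
}}

```text
clock: 11.87
tool_pos: [0.4923, 0.2575, -0.0141]
orientation: [-180.0, -0.0, -19.1]
force: [-0.7, 0.8, 0.3]
opening: 0.0414
gripper_force: 0.2
```

Call:
{"fn": "apply_moves", "kwargs": {
  "commands": [
    [[0,0,0],0,0.535],
    [[0,0,0],0,0.535],
    [[0,0,0],0,0.535]
  ]
}}

```text
clock: 12.12
tool_pos: [0.4923, 0.2574, -0.0141]
orientation: [-180.0, -0.0, -19.1]
force: [0.9, 0.1, -0.3]
opening: 0.0405
gripper_force: 11.9
```

```bash
cat >> h.py <<'E'
def blobs(s):
    """orange/green/gold blob centroid + bbox + area in a picture"""
    hsv=cv2.cvtColor(s['img'],cv2.COLOR_RGB2HSV); out={}
    for n,(a,b) in {'gold':((15,110,60),(32,255,255)),'orange':((4,60,100),(14,190,255)),'green':((60,100,30),(90,255,200))}.items():
        m=cv2.inRange(hsv,a,b); m[:, :150]=0
        k,l,st,c=cv2.connectedComponentsWithStats(m)
        i=[j for j in range(1,k) if st[j,4]>40]; i.sort(key=lambda j:-st[j,4])
        out[n]=[(st[j].tolist(),c[j].round().tolist()) for j in i[:3]]
    return out
E
python3 - <<'E'
from h import *
for n in ('wrist','side'):
    for k,v in blobs(ctrl.snapshot(n)).items(): print(n,k,v)
E
```

```text
wrist gold [([224, 380, 151, 11, 1294], [302.0, 385.0]), ([274, 348, 85, 18, 1152], [317.0, 355.0]), ([404, 303, 19, 60, 542], [415.0, 333.0])]
wrist orange [([266, 135, 102, 35, 2395], [317.0, 147.0]), ([150, 211, 52, 68, 1339], [172.0, 254.0]), ([150, 168, 17, 40, 246], [155.0, 191.0])]
wrist green [([273, 161, 90, 116, 1642], [335.0, 213.0])]
side gold [([435, 346, 53, 44, 1201], [465.0, 372.0]), ([475, 272, 24, 24, 219], [487.0, 282.0]), ([439, 343, 22, 15, 134], [449.0, 349.0])]
side orange [([150, 260, 134, 220, 11463], [211.0, 369.0]), ([266, 269, 99, 48, 2190], [313.0, 294.0]), ([425, 345, 76, 60, 1543], [467.0, 385.0])]
side green []
```

Call:
{"fn": "apply_moves", "kwargs": {
  "commands": [
    [[0,0,0],0,0.532],
    [[0,0,0],0,0.532],
    [[0.1,-0.05,0.4],0,0.532],
    [[0.25,-0.1,0.8],0,0.532],
    [[0.4,-0.15,1.1],0,0.532],
    [[0.55,-0.2,1.5],0,0.532],
    [[0.55,-0.2,1.5],0,0.532]
  ]
}}

```text
clock: 12.8
tool_pos: [0.4983, 0.2556, 0.0018]
orientation: [-179.9, -0.0, -19.1]
force: [0.3, 0.2, -1.6]
opening: 0.041
gripper_force: 5.8
```

Run:
```python
from h import *
for n in ('wrist','side'):
    for k,v in blobs(ctrl.snapshot(n)).items(): print(n,k,v)
```

```text
wrist gold [([226, 375, 168, 16, 1461], [305.0, 385.0]), ([150, 187, 44, 92, 1141], [163.0, 238.0]), ([274, 348, 85, 18, 1130], [317.0, 355.0])]
wrist orange [([267, 134, 101, 35, 2294], [317.0, 146.0]), ([150, 225, 62, 54, 1326], [180.0, 259.0]), ([150, 147, 27, 62, 569], [159.0, 182.0])]
wrist green [([273, 159, 90, 117, 1710], [335.0, 212.0]), ([289, 199, 29, 2, 45], [303.0, 199.0])]
side gold [([435, 346, 53, 44, 1192], [465.0, 372.0]), ([475, 272, 24, 24, 219], [487.0, 282.0]), ([439, 343, 23, 15, 133], [449.0, 349.0])]
side orange [([150, 260, 134, 220, 11544], [211.0, 369.0]), ([266, 269, 99, 48, 2189], [313.0, 294.0]), ([425, 345, 76, 60, 1544], [467.0, 385.0])]
side green []
```

Call:
{"fn": "apply_moves", "kwargs": {
  "commands": [
    [[0,0,-0.3],0,0.531],
    [[0,0,-0.3],0,0.531],
    [[0,0,-0.3],0,0.531],
    [[0,0,-0.3],0,0.5306],
    [[0,0,-0.3],0,0.5306]
  ]
}}

```text
clock: 13.32
tool_pos: [0.4975, 0.2553, -0.0023]
orientation: [180.0, 0.0, -19.1]
force: [-0.2, -0.5, -0.4]
opening: 0.0412
gripper_force: 3.3
```

Run:
```python
from h import *
for k,v in blobs(ctrl.snapshot('wrist')).items(): print(k,v)
```

```text
gold [([227, 375, 151, 16, 1272], [303.0, 385.0]), ([275, 348, 84, 14, 885], [317.0, 353.0]), ([269, 296, 95, 20, 711], [320.0, 311.0])]
orange [([269, 131, 95, 32, 1783], [317.0, 142.0]), ([150, 227, 58, 52, 1322], [176.0, 259.0]), ([150, 164, 22, 41, 385], [158.0, 187.0])]
green [([298, 153, 62, 113, 1216], [338.0, 203.0])]
```

Call:
{"fn": "apply_moves", "kwargs": {
  "commands": [
    [[0.1,-0.04,0.4],0,0.5306],
    [[0.25,-0.1,0.8],0,0.5306],
    [[0.5,-0.18,1.2],0,0.5306],
    [[0.77,-0.27,1.65],0,0.5306],
    [[1.1,-0.4,2.1],0,0.5306],
    [[1.5,-0.52,2.5],0,0.5306],
    [[1.5,-0.52,2.5],0,0.5306]
  ]
}}

```text
clock: 13.95
tool_pos: [0.5139, 0.2505, 0.024]
orientation: [-179.9, -0.1, -19.1]
force: [-0.9, -0.4, -0.3]
opening: 0.0413
gripper_force: 3.4
```

Run:
```python
from h import *
for k,v in blobs(ctrl.snapshot('wrist')).items(): print(k,v)
```

```text
gold [([270, 292, 93, 24, 2133], [316.0, 304.0]), ([150, 181, 41, 98, 1601], [167.0, 232.0]), ([405, 303, 18, 60, 534], [416.0, 333.0])]
orange [([150, 229, 69, 50, 1279], [184.0, 261.0]), ([150, 155, 35, 59, 807], [164.0, 185.0]), ([281, 141, 73, 15, 657], [316.0, 147.0])]
green [([326, 159, 25, 25, 250], [333.0, 174.0]), ([304, 232, 25, 4, 74], [316.0, 234.0])]
```

Call:
{"fn": "apply_moves", "kwargs": {
  "commands": [
    [[0.4,-0.14,0.4],0,0.5306],
    [[0.8,-0.28,0.75],0,0.5306],
    [[1.2,-0.42,1.05],0,0.5306],
    [[1.63,-0.56,1.34],0,0.5306],
    [[2.2,-0.76,1.7],0,0.5306],
    [[2.8,-0.97,1.95],0,0.5306],
    [[3.5,-1.22,2.2],0,0.5306],
    [[4.2,-1.45,2.35],0,0.5306],
    [[4.9,-1.7,2.45],0,0.5306],
    [[5.6,-1.93,2.5],0,0.5306],
    [[5.6,-1.93,2.5],0,0.5306]
  ]
}}

```text
clock: 14.92
tool_pos: [0.57, 0.2304, 0.0478]
orientation: [-180.0, -0.0, -19.1]
force: [-0.2, 0.2, -1.7]
opening: 0.0413
gripper_force: 3.6
```

Run:
```python
from h import *
s=ctrl.snapshot('wrist')
for k,v in blobs(s).items(): print(k,v)
t=ctrl.snapshot('side')
c=np.zeros((500,800,3),np.uint8)
c[:240,:400]=s['img'][130:370,120:520,::-1]; c[:,400:]=cv2.resize(t['img'][90:215,200:300,::-1],(400,500),interpolation=cv2.INTER_CUBIC); cv2.imwrite('pics/c7.png',c)
```

```text
gold [([270, 279, 93, 37, 3000], [316.0, 299.0]), ([150, 214, 36, 64, 817], [162.0, 249.0]), ([310, 380, 89, 11, 678], [352.0, 385.0])]
orange [([185, 0, 108, 36, 1221], [242.0, 21.0]), ([150, 240, 54, 39, 644], [180.0, 266.0]), ([150, 174, 28, 61, 620], [160.0, 207.0])]
green []
```

View pics/c7.png

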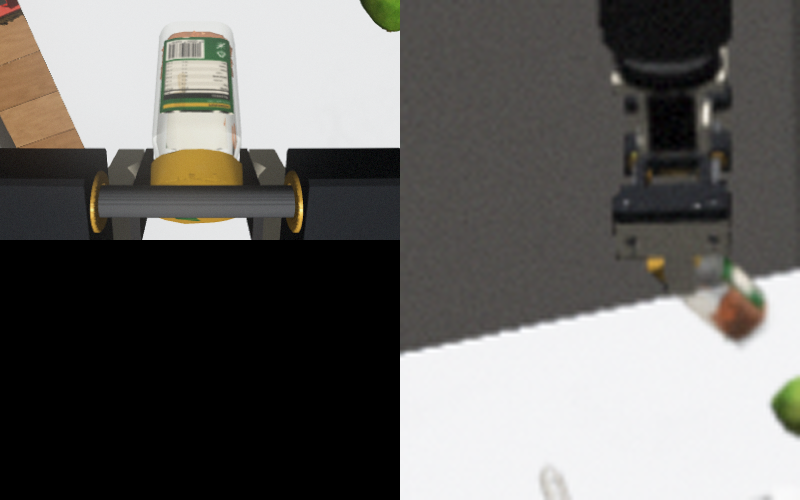

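The jar hangs tilted about 50° with its base low. I'll loosen slightly so it swings on.

Call:
{"fn": "apply_moves", "kwargs": {
  "commands": [
    [[0,0,0],0,0.5303],
    [[0,0,0],0,0.5303],
    [[0,0,0],0,0.53],
    [[0,0,0],0,0.53],
    [[0,0,0],0,0.53]
  ]
}}

```text
clock: 15.43
tool_pos: [0.5684, 0.231, 0.0479]
orientation: [-180.0, -0.0, -19.0]
force: [-0.7, 0.1, 0.1]
opening: 0.041
gripper_force: 2.8
```

```bash
cat > gold.py <<'E'
from h import *
s=ctrl.snapshot('wrist'); print(ctrl.get_obs()['gripper_force'])
print({k:[q for q in v if 200<q[1][0]<430 and q[1][1]<370] for k,v in blobs(s).items()})
# dark-red/green body extents in column band
hsv=cv2.cvtColor(s['img'],cv2.COLOR_RGB2HSV); m=cv2.inRange(hsv,(0,50,30),(95,255,255))[:,275:360]
r=np.where(m.sum(1)/255>8)[0]; r=r[r<330]; print('coloured rows',r.min(),r.max())
save(s,'last.png')
E
python3 gold.py
```

```text
2.7540770173072815
{'gold': [([271, 273, 92, 43, 3390], [316.0, 296.0])], 'orange': [([187, 0, 105, 33, 1164], [242.0, 18.0])], 'green': [([294, 348, 22, 3, 60], [305.0, 349.0])]}
coloured rows 0 315
```

Call:
{"fn": "apply_moves", "kwargs": {
  "commands": [
    [[0,0,0],0,0.5297],
    [[0,0,0],0,0.5297],
    [[0,0,0],0,0.5294],
    [[0,0,0],0,0.5294],
    [[0,0,0],0,0.5294]
  ]
}}

```text
clock: 15.9
tool_pos: [0.5687, 0.2309, 0.0479]
orientation: [-180.0, -0.0, -19.1]
force: [0.1, 0.2, -0.7]
opening: 0.0414
gripper_force: 1.7
```

```bash
python3 gold.py
```

```text
1.6985165141522884
{'gold': [([271, 272, 92, 44, 3397], [316.0, 296.0])], 'orange': [([187, 0, 105, 33, 1177], [242.0, 18.0])], 'green': [([294, 348, 22, 3, 60], [305.0, 349.0])]}
coloured rows 0 315
```

Call:
{"fn": "apply_moves", "kwargs": {
  "commands": [
    [[0.35,-0.12,0.05],0,0.5296],
    [[0.7,-0.24,0.05],0,0.5296],
    [[1.05,-0.36,0.0],0,0.5296],
    [[1.4,-0.48,-0.05],0,0.5296],
    [[1.75,-0.6,-0.1],0,0.5296],
    [[2.05,-0.7,-0.2],0,0.5296],
    [[2.05,-0.7,-0.25],0,0.5296],
    [[2.05,-0.7,-0.25],0,0.5296]
  ]
}}

```text
clock: 16.62
tool_pos: [0.5893, 0.2237, 0.0451]
orientation: [180.0, 0.0, -19.1]
force: [-0.4, 0.6, 1.5]
opening: 0.0412
gripper_force: 2.1
```

```bash
python3 gold.py
```

```text
2.1623689332045615
{'gold': [([270, 277, 93, 39, 2823], [316.0, 299.0]), ([266, 348, 101, 32, 1893], [320.0, 362.0])], 'orange': [([176, 0, 125, 76, 1551], [250.0, 49.0]), ([285, 254, 63, 25, 1194], [315.0, 265.0])], 'green': [([286, 348, 31, 17, 346], [300.0, 356.0])]}
coloured rows 15 317
```

Run:
```python
from h import *
s=ctrl.snapshot('wrist'); p=ctrl.get_obs()['tool_pos']; u=np.array([.945,-.327,0])
g=np.array([p[0],p[1],0])
for z in (0,.03,.072,.096): print(z,[proj(s,g+k*u+[0,0,z]).round() for k in (.021,0,-.021)])
```

```text
0 [array([316., 222.]), array([316., 253.]), array([316., 283.])]
0.03 [array([315., 235.]), array([315., 270.]), array([316., 303.])]
0.072 [array([315., 259.]), array([315., 302.]), array([315., 341.])]
0.096 [array([315., 280.]), array([315., 328.]), array([315., 373.])]
```

View pics/last.png

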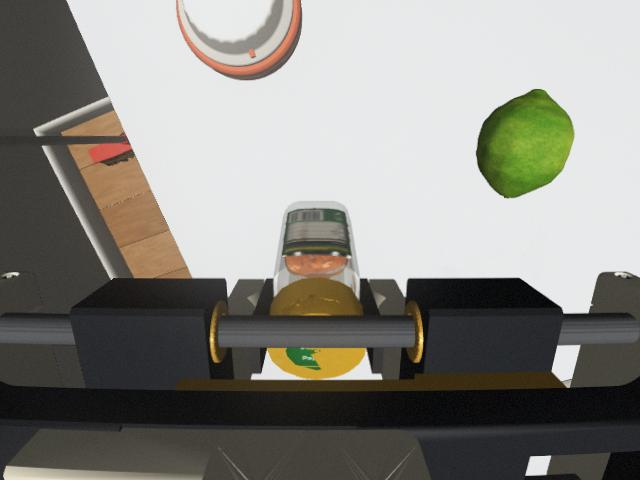

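The wrist view shows the jar nearly upright: cap centre (316,328), base front at row 202 against 222 expected, so a tilt of about 9°. I'll shift forward to finish it, release, then regrip firmly.

Call:
{"fn": "apply_moves", "kwargs": {
  "commands": [
    [[0.3,-0.1,-0.05],0,0.5296],
    [[0.6,-0.2,-0.1],0,0.5296],
    [[0.9,-0.3,-0.15],0,0.5296],
    [[1.1,-0.38,-0.2],0,0.5296],
    [[1.1,-0.38,-0.2],0,0.525],
    [[1.1,-0.38,-0.2],0,0.52],
    [[1.1,-0.38,-0.2],0,0.51],
    [[1.1,-0.38,-0.2],0,0.5],
    [[1.1,-0.38,-0.2],0,0.5]
  ]
}}

```text
clock: 17.47
tool_pos: [0.5999, 0.22, 0.0432]
orientation: [180.0, 0.0, -19.1]
force: [-0.3, 0.3, -0.1]
opening: 0.0433
gripper_force: 0.0
```

```bash
cat > chk.py <<'E'
from h import *
import sys
# fits an upright jar: gold-cap extents and base rows vs expectation at the tool's xy
s=ctrl.snapshot('wrist'); o=ctrl.get_obs(); p=o['tool_pos']; save(s,'last.png')
a=np.deg2rad(o['orientation'][2]); u=np.array([np.cos(a),np.sin(a),0]); g=np.array([p[0],p[1],0])
for z in (0,.096): print('expect',z,[proj(s,g+k*u+[0,0,z]).round().tolist() for k in (.021,-.021)])
hsv=cv2.cvtColor(s['img'],cv2.COLOR_RGB2HSV)
m=cv2.inRange(hsv,(15,110,60),(32,255,255))[:375,:]; m[:,:230]=0;m[:,400:]=0
r=np.where((m>0).sum(1)>25)[0]; c=np.where(m[345:375].sum(0)>0)[0]; print('gold rows',r.min(),r.max(),'cols',c.min(),c.max())
w=s['img'][120:290,300:332].astype(int).mean(1).mean(1); d=np.where(w<205)[0]; print('first dark row',120+d.min() if len(d) else None)
E
python3 chk.py
```

```text
expect 0 [[315.0, 223.0], [316.0, 284.0]]
expect 0.096 [[315.0, 282.0], [315.0, 375.0]]
gold rows 247 315 cols 314 317
first dark row 212
```

Call:
{"fn": "apply_moves", "kwargs": {
  "commands": [
    [[0.7,-0.24,0],0,0.49],
    [[1.35,-0.46,0],0,0.49],
    [[1.35,-0.46,0],0,0.5],
    [[1.35,-0.46,0],0,0.5]
  ]
}}

```text
clock: 17.85
tool_pos: [0.6141, 0.2152, 0.0432]
orientation: [180.0, 0.0, -19.1]
force: [-0.3, 0.5, 0.2]
opening: 0.0439
gripper_force: 0.0
```

```bash
python3 chk.py
```

```text
expect 0 [[316.0, 223.0], [316.0, 284.0]]
expect 0.096 [[315.0, 282.0], [315.0, 376.0]]
gold rows 278 374 cols 268 365
first dark row 236
```

Call:
{"fn": "apply_moves", "kwargs": {
  "commands": [
    [[0,0,0],0,0.6],
    [[0,0,0],0,0.6],
    [[0,0,0],0,0.6],
    [[0,0,1],0,0.6],
    [[0,0,4],0,0.6],
    [[0,0,8],0,0.6],
    [[0,-3,11],0,0.6],
    [[-1,-6,12],0.05,0.6],
    [[-2,-10,12],0.1,0.6],
    [[-2.5,-14,12],0.15,0.6],
    [[-3,-18,12],0.2,0.6],
    [[-3.5,-22,12],0.25,0.6],
    [[-4,-26,12],0.3,0.6],
    [[-4.5,-30,12],0.333,0.6],
    [[-5,-34,12],0.333,0.6]
  ]
}}

```text
clock: 19.15
tool_pos: [0.563, -0.1262, 0.1645]
orientation: [-180.0, -0.1, 0.2]
force: [1.2, -0.1, -1.0]
opening: 0.0407
gripper_force: 30.0
```

Call:
{"fn": "apply_moves", "kwargs": {
  "commands": [
    [[-0.5,-4,0],0,0.6],
    [[-1,-8,0],0,0.6],
    [[-1.7,-12,0],0,0.6],
    [[-2.4,-16,0],0,0.6],
    [[-3.1,-20,0],0,0.6],
    [[-4,-24,0],0,0.6],
    [[-4.6,-27,0],0,0.6],
    [[-4.9,-28.3,0],0,0.6],
    [[-4.9,-28.3,-2],0,0.6],
    [[-4.9,-28.3,-4.5],0,0.6],
    [[-4.9,-28.3,-7],0,0.6],
    [[-4.9,-28.3,-8],0,0.6],
    [[-4.9,-28.3,-8],0,0.6]
  ]
}}

```text
clock: 20.23
tool_pos: [0.5131, -0.4064, 0.081]
orientation: [-179.9, 0.2, 0.0]
force: [-0.3, 0.0, -0.6]
opening: 0.0408
gripper_force: 30.0
```

Run:
```python
from h import *
s=ctrl.snapshot('wrist'); o=ctrl.get_obs(); print(o['tool_pos'],o['orientation'][2])
save(s,'r1.png')
for n in ('rack','spice_jar','tray'): print(n,[(np.round(q['at']),round(q['score'],2),at(s,q['at'],.006)[:2].round(3)) for q in ctrl.spot_point(s,n)[:2]])
hsv=cv2.cvtColor(s['img'],cv2.COLOR_RGB2HSV)
m=cv2.inRange(hsv,(3,70,40),(20,255,230)); k,l,st,c=cv2.connectedComponentsWithStats(m)
for j in range(1,k):
    if st[j,4]>1500: print(st[j],c[j])
# rim edge scan: rows at fixed y columns -> expected rim
for dx in (.071,.065):
  for dy in (-.038,-.032,.032,.038): print(dx,dy,proj(s,(.485+dx,-.409+dy,.034)).round())
```

```text
[ 0.51424277 -0.40706557  0.08302627] 0.04403040104559632
rack []
spice_jar [(array([313., 266.]), 0.62, array([ 0.492, -0.404]))]
tray [(array([163., 243.]), 0.93, array([ 0.51 , -0.291]))]
[ 552    0   88  170 4326] [598.82616736  83.92024965]
[   74    75   148   221 25401] [150.89953151 186.34045904]
[  268   184   120   132 10927] [328.55385742 240.01089045]
[ 173  371  392   21 4325] [382.02843931 383.13017341]
0.071 -0.038 [380. 187.]
0.071 -0.032 [371. 187.]
0.071 0.032 [270. 187.]
0.071 0.038 [260. 187.]
0.065 -0.038 [380. 197.]
0.065 -0.032 [371. 197.]
0.065 0.032 [270. 197.]
0.065 0.038 [261. 197.]
```

Call:
{"fn": "apply_moves", "kwargs": {
  "commands": [
    [[0.1,-0.6,0],0,0.6],
    [[0.1,-0.6,-1],0,0.6],
    [[0.1,-0.6,-2],0,0.6],
    [[0.1,-0.6,-2.7],0,0.6],
    [[0.1,-0.6,-3.1],0,0.6],
    [[0.1,-0.6,-3.3],0,0.6],
    [[0.1,-0.6,-3.35],0,0.6],
    [[0.1,-0.6,-3.35],0,0.6]
  ]
}}

```text
clock: 21.1
tool_pos: [0.5157, -0.4135, 0.0497]
orientation: [180.0, 0.0, 0.0]
force: [0.5, -0.4, -0.7]
opening: 0.041
gripper_force: 30.0
```

Call:
{"fn": "apply_moves", "kwargs": {
  "commands": [
    [[0,0,-0.05],0,0.6],
    [[0,0,-0.1],0,0.6],
    [[0,0,-0.15],0,0.6],
    [[0,0,-0.15],0,0.6]
  ]
}}

```text
clock: 21.43
tool_pos: [0.516, -0.4137, 0.0492]
orientation: [180.0, -0.1, 0.0]
force: [-1.4, 1.8, 3.3]
opening: 0.0405
gripper_force: 30.0
```

Call:
{"fn": "apply_moves", "kwargs": {
  "commands": [
    [[0,0,0],0,0.52],
    [[0,0,0],0,0.5],
    [[0,0,0],0,0.4],
    [[0,0,0],0,0.3],
    [[0,0,0],0,0.3],
    [[0,0,3],0,0.3],
    [[0,0,7],0,0.3],
    [[-0.2,4,8],0,0.3],
    [[-0.4,8,8],0,0.3],
    [[-0.6,12,8],0,0.3],
    [[-0.8,16,8],0,0.3],
    [[-1,20,8],0,0.3],
    [[-1.2,24,8],0,0.3],
    [[-1.4,28,8],0,0.3],
    [[-1.6,32,8],0,0.3],
    [[-1.8,36,8],0.02,0.3],
    [[-1.8,39.1,8],0.04,0.3],
    [[-1.8,39.1,8],0.05,0.3],
    [[-1.8,39.1,8],0.05,0.3]
  ]
}}

```text
clock: 23.02
tool_pos: [0.4977, -0.0209, 0.1286]
orientation: [-180.0, -0.0, 3.1]
force: [-0.2, -0.6, 0.1]
opening: 0.0613
gripper_force: 0.0
```

Run:
```python
from h import *
s=ctrl.snapshot('wrist'); o=ctrl.get_obs(); print(o['tool_pos'],o['orientation'][2],o['clock'],o['opening'])
save(s,'sh1.png')
for f in (ctrl.spot_point,ctrl.search_frame): print([(np.round(q['at']),round(q['score'],2),at(s,q['at'],.02)[:2].round(4)) for q in f(s,'salt_shaker')[:2]])
for p in [(.575,-.019,.022),(.488,-.024,.017)]: print(proj(s,p))
g=cv2.cvtColor(s['img'],cv2.COLOR_RGB2GRAY)
for r in range(110,275,10):
    w=g[r,230:420]; print(r,''.join('%4d'%v for v in w[::5]))
```

```text
[ 0.49757299 -0.02193786  0.12845453] 2.9738150694081273 23.0667 0.061501478953270336
[(array([314., 134.]), 0.77, array([ 0.5741, -0.015 ]))]
[(array([318., 183.]), 0.55, array([ 0.5363, -0.0206]))]
[319.20895461 132.74956549]
[319.31192042 239.61426602]
110  227 226 226 225 228 226 226 227 227 226 226 227 227 226 226 226 226 228 228 228 227 226 225 226 226 227 226 227 227 227 226 227 226 226 228 226 226 227
120  228 226 227 227 226 227 227 227 227 227 227 225 226 227 227 226 226 226 228 226 227 226 226 225 226 228 227 225 227 227 225 226 227 227 227 225 226 227
130  226 227 226 226 227 226 225 227 229 227 227 228 227 227 227 225 227 228 227 227 228 227 227 228 226 226 226 227 227 227 227 227 226 227 228 227 228 227
140  227 227 227 226 226 226 227 227 227 226 228 227 227 202 218 224 229 229 226 217 219 223 205 228 226 227 226 226 228 226 226 228 226 228 227 225 226 227
150  226 226 227 226 226 226 227 228 228 226 227 228 225 197 220 233 233 235 236 234 234 216 166 226 226 227 228 226 227 227 227 226 228 226 227 226 226 226
160  227 227 227 226 226 226 227 226 226 227 226 227 224 17
[... 1124 characters left out ...]
 183 171 133 225 226 226 227 226 224 226 227 226 227 224 225 226 224 225
240  226 226 227 228 226 227 227 224 227 226 227 226 225 226 226 226 147 173 176 182 173 137 225 227 226 226 227 226 226 227 227 226 226 225 225 224 227 225
250  225 226 227 227 225 226 225 225 226 227 225 226 226 225 227 226 227 224 226 226 225 226 226 227 226 225 225 227 227 226 226 223 226 227 224 226 226 223
260  226 226 225 224 225 226 226 226 226 227 226 224 228 228 225 226 225 226 224 226 227 226 224 225 227 224 225 226 225 225 225 225 223 226 225 226 226 226
270  225 224 224 226 225 224 224 225 224 223 226 226 226 225 223 224 224 226 225 224 223 226 225 225 226 226 225 223 226 226 225 226 225 223 225 226 227 226
```

Run:
```python
from h import *
s=ctrl.snapshot('wrist'); o=ctrl.get_obs(); p=o['tool_pos']; a=np.deg2rad(o['orientation'][2]); u=np.array([np.cos(a),np.sin(a)]); v=np.array([-u[1],u[0]])
for px,z in [((318.5,137),.03),((319,165),.022),((320.5,200),.02),((322.5,230),.018),((322.5,246),.012),((305,230),.018),((341,230),.018)]:
    w=at(s,px,z)[:2]; d=w-p[:2]; print(px,w.round(4),'rel u,v mm',(1e3*d@u).round(1),(1e3*d@v).round(1))
```

```text
(318.5, 137) [ 0.5715 -0.0212] rel u,v mm 74.0 -1.4
(319, 165) [ 0.5503 -0.0228] rel u,v mm 52.7 -1.9
(320.5, 200) [ 0.5222 -0.0254] rel u,v mm 24.6 -3.2
(322.5, 230) [ 0.4966 -0.0285] rel u,v mm -1.1 -5.0
(322.5, 246) [ 0.4807 -0.0294] rel u,v mm -17.0 -5.2
(305, 230) [ 0.4959 -0.0138] rel u,v mm -1.2 9.7
(341, 230) [ 0.4974 -0.044 ] rel u,v mm -1.1 -20.5
```

Call:
{"fn": "apply_moves", "kwargs": {
  "commands": [
    [[-0.2,-0.65,-2],0.058,0.3],
    [[-0.2,-0.65,-5.5],0.058,0.3],
    [[-0.2,-0.65,-9],0.058,0.3],
    [[-0.2,-0.65,-12],0.058,0.4],
    [[-0.2,-0.65,-13.6],0.058,0.5],
    [[-0.2,-0.65,-14.3],0.058,0.55],
    [[-0.2,-0.65,-14.3],0.058,0.58],
    [[-0.2,-0.65,-14.3],0.058,0.6],
    [[-0.2,-0.65,-14.3],0.058,0.6],
    [[-0.2,-0.65,-14.3],0.058,0.61],
    [[-0.2,-0.65,-14.3],0.058,0.61]
  ]
}}

```text
clock: 24.13
tool_pos: [0.4966, -0.0287, -0.0134]
orientation: [-180.0, -0.1, 6.2]
force: [0.4, 0.2, 0.1]
opening: 0.0344
gripper_force: 0.2
```

Call:
{"fn": "apply_moves", "kwargs": {
  "commands": [
    [[0,0,-0.1],0,0.612],
    [[0,0,-0.1],0,0.614],
    [[0,0,-0.1],0,0.614],
    [[0,0,-0.1],0,0.614]
  ]
}}

```text
clock: 24.47
tool_pos: [0.4958, -0.0289, -0.0155]
orientation: [-180.0, -0.0, 6.2]
force: [0.4, 1.6, 0.3]
opening: 0.034
gripper_force: 0.3
```

Call:
{"fn": "apply_moves", "kwargs": {
  "commands": [
    [[0,0,0],0,0.617],
    [[0,0,0],0,0.619],
    [[0,0,0],0,0.619],
    [[0,0,0],0,0.619]
  ]
}}

```text
clock: 24.8
tool_pos: [0.4957, -0.0289, -0.0156]
orientation: [-180.0, -0.0, 6.2]
force: [0.2, 1.8, 1.6]
opening: 0.0335
gripper_force: 2.4
```

Call:
{"fn": "apply_moves", "kwargs": {
  "commands": [
    [[0.1,0,0.4],0,0.6193],
    [[0.25,0.03,0.8],0,0.6193],
    [[0.45,0.05,1.2],0,0.6193],
    [[0.65,0.07,1.75],0,0.6193],
    [[0.88,0.1,2.3],0,0.6193],
    [[0.88,0.1,2.3],0,0.6193]
  ]
}}

```text
clock: 25.3
tool_pos: [0.5057, -0.0278, 0.0087]
orientation: [-180.0, -0.1, 6.2]
force: [0.3, 0.1, -0.4]
opening: 0.0334
gripper_force: 1.9
```

```bash
cat > sh.py <<'E'
from h import *
s=ctrl.snapshot('wrist'); o=ctrl.get_obs(); save(s,'last.png'); print(o['gripper_force'],o['clock'])
g=cv2.cvtColor(s['img'],cv2.COLOR_RGB2GRAY).astype(int)
# edges of the shaker per row in the band above the fingers: first/last pixel off the worktop grey
for r in list(range(100,286,12)):
    w=g[r,225:415]; b=np.median(np.r_[w[:15],w[-15:]]); d=np.where(abs(w-b)>8)[0]
    print(r,(225+d.min(),225+d.max(),int(w[90:100].mean())) if len(d) else '-',end='; ')
print()
p=o['tool_pos']; a=np.deg2rad(o['orientation'][2]); u=np.array([np.cos(a),np.sin(a),0]); q=np.array([p[0],p[1],0])
for z in (0,.09): print('upright',z,[proj(s,q+k*u+[0,0,z]).round().tolist() for k in (.022 if z==0 else .015,-.022 if z==0 else -.015)])
# rows 345-372, below the bar
for r in (346,352,358,364,370): print(r,''.join('%4d'%v for v in g[r,255:380:5]))
E
python3 sh.py
```

```text
1.9319483708386542 25.35
100 -; 112 -; 124 -; 136 (np.int64(274), np.int64(350), 227); 148 (np.int64(270), np.int64(354), 227); 160 (np.int64(269), np.int64(356), 229); 172 (np.int64(268), np.int64(358), 209); 184 (np.int64(267), np.int64(359), 188); 196 (np.int64(266), np.int64(360), 232); 208 (np.int64(266), np.int64(360), 232); 220 (np.int64(269), np.int64(359), 231); 232 (np.int64(271), np.int64(357), 232); 244 (np.int64(273), np.int64(356), 232); 256 (np.int64(275), np.int64(354), 231); 268 (np.int64(278), np.int64(352), 231); 280 (np.int64(225), np.int64(414), 141); 
upright 0 [[316.0, 237.0], [316.0, 310.0]]
upright 0.09 [[316.0, 337.0], [316.0, 416.0]]
346   77  76  77  79  76  79  82  81  86  86  83  82  81  83  83  79  79  81  79  77  79  76  77  75  71
352   60  59  58  59  93 213 215 216 212 215 214 214 215 212 215 214 215 215 215 217 215  27  55  52  65
358   58  57  54  54 213 214 214 213 216 215 214 214 212 214 215 214 214 216 217 215 216  25  52  54  66
364   54  59  58  56 214 213 213 212 215 216 214 215 213 214 215 215 215 214 215 215 216  67  52  54  61
370   58  56  53  62 213 211 215 214 212 213 213 213 213 216 217 215 214 214 217 215 219 167  51  53  64
```

Call:
{"fn": "apply_moves", "kwargs": {
  "commands": [
    [[0.4,0.05,0.6],0,0.6193],
    [[0.8,0.09,1.1],0,0.6193],
    [[1.25,0.13,1.6],0,0.6193],
    [[1.75,0.19,2.0],0,0.6193],
    [[2.3,0.25,2.45],0,0.6193],
    [[2.9,0.31,2.9],0,0.6193],
    [[2.9,0.31,2.9],0,0.6193]
  ]
}}

```text
clock: 25.93
tool_pos: [0.5356, -0.0246, 0.0374]
orientation: [-180.0, -0.1, 6.2]
force: [-0.5, -0.2, -0.1]
opening: 0.0328
gripper_force: 1.4
```

```bash
python3 sh.py
```

```text
1.460775566534117 25.9833
100 -; 112 -; 124 -; 136 -; 148 -; 160 -; 172 (np.int64(288), np.int64(342), 164); 184 (np.int64(282), np.int64(348), 177); 196 (np.int64(279), np.int64(351), 218); 208 (np.int64(276), np.int64(354), 222); 220 (np.int64(275), np.int64(356), 216); 232 (np.int64(275), np.int64(356), 210); 244 (np.int64(276), np.int64(354), 213); 256 (np.int64(278), np.int64(353), 205); 268 (np.int64(280), np.int64(352), 131); 280 (np.int64(225), np.int64(414), 141); 
upright 0 [[316.0, 225.0], [316.0, 290.0]]
upright 0.09 [[316.0, 298.0], [316.0, 365.0]]
346   77  79  80  82  78  81  84  84  79  88  85  81  83  86  80  82  81  85  79  81  80  80  78  77  76
352   58  61  56  57  99 219 217 216 217 219 219 218 217 219 218 221 219 219 220 221 220  22  58  54  68
358   58  61  58  56 217 214 219 220 218 219 217 217 218 218 219 218 220 219 220 219 219  22  56  53  66
364   57  60  57  57 215 218 219 219 219 218 218 220 221 222 219 221 218 217 219 218 219  72  55  52  68
370   61  59  58  61 216 218 220 218 216 216 215 218 220 221 218 220 220 219 219 219 221 168  51  54  68
```

Call:
{"fn": "apply_moves", "kwargs": {
  "commands": [
    [[0.5,0.05,0.25],0,0.621],
    [[1.0,0.1,0.5],0,0.621],
    [[1.5,0.16,0.65],0,0.621],
    [[1.9,0.2,0.78],0,0.621],
    [[2.4,0.26,0.88],0,0.621],
    [[2.9,0.31,0.97],0,0.621],
    [[3.4,0.37,1.02],0,0.621],
    [[3.9,0.42,1.05],0,0.621],
    [[4.4,0.48,1.05],0,0.621],
    [[4.4,0.48,1.05],0,0.621]
  ]
}}

```text
clock: 26.82
tool_pos: [0.5785, -0.02, 0.0468]
orientation: [180.0, -0.0, 6.2]
force: [0.6, -0.2, -0.7]
opening: 0.0333
gripper_force: 2.6
```

```bash
python3 sh.py
```

```text
2.581476059444867 26.8667
100 -; 112 -; 124 -; 136 -; 148 -; 160 -; 172 -; 184 -; 196 -; 208 -; 220 (np.int64(296), np.int64(337), 104); 232 (np.int64(287), np.int64(346), 187); 244 (np.int64(281), np.int64(352), 190); 256 (np.int64(278), np.int64(354), 154); 268 (np.int64(279), np.int64(353), 124); 280 (np.int64(225), np.int64(414), 143); 
upright 0 [[316.0, 221.0], [316.0, 284.0]]
upright 0.09 [[316.0, 287.0], [316.0, 351.0]]
346   74  80  79  80  80  81  79  82  82  81  85  85  85  84  85  86  86  82  83  80  79  78  78  77  76
352   59  60  61  58  84 217 220 219 217 219 216 220 220 220 220 218 220 222 219 220 220  23  56  58  67
358   61  59  56  57 217 216 216 219 221 218 219 219 219 219 218 219 219 222 219 221 221  24  55  56  66
364   60  59  57  56 217 219 218 217 217 217 221 217 217 220 219 222 221 219 221 220 221  45  56  52  65
370   57  58  57  58 216 217 218 219 219 219 220 220 220 217 220 220 220 222 219 220 221 163  56  52  64
```

Call:
{"fn": "apply_moves", "kwargs": {
  "commands": [
    [[0,0,-0.1],0,0.621],
    [[0,0,-0.2],0,0.621],
    [[0,0,-0.3],0,0.621],
    [[0,0,-0.3],0,0.621]
  ]
}}

```text
clock: 27.2
tool_pos: [0.5773, -0.0202, 0.0438]
orientation: [180.0, 0.0, 6.2]
force: [-0.3, 0.4, -1.7]
opening: 0.0334
gripper_force: 2.6
```

Call:
{"fn": "apply_moves", "kwargs": {
  "commands": [
    [[0,0,-0.1],0,0.621],
    [[0,0,-0.2],0,0.621],
    [[0,0,-0.3],0,0.621],
    [[0,0,-0.3],0,0.621]
  ]
}}

```text
clock: 27.53
tool_pos: [0.5781, -0.02, 0.0413]
orientation: [180.0, -0.1, 6.2]
force: [1.1, 0.0, 4.4]
opening: 0.0333
gripper_force: 2.8
```

```bash
python3 sh.py | head -4
```

```text
2.787737358362091 27.5833
100 -; 112 -; 124 -; 136 -; 148 -; 160 -; 172 -; 184 -; 196 -; 208 -; 220 (np.int64(300), np.int64(334), 151); 232 (np.int64(289), np.int64(344), 187); 244 (np.int64(282), np.int64(351), 186); 256 (np.int64(278), np.int64(355), 171); 268 (np.int64(279), np.int64(354), 119); 280 (np.int64(225), np.int64(414), 140); 
upright 0 [[316.0, 222.0], [316.0, 286.0]]
upright 0.09 [[316.0, 291.0], [316.0, 357.0]]
```

Call:
{"fn": "apply_moves", "kwargs": {
  "commands": [
    [[0,0,0.1],0,0.7],
    [[0,0,0.1],0,0.7],
    [[0,0,0.2],0,0.7],
    [[0,0,1],0,0.7],
    [[0,0,4],0,0.7],
    [[0,0,8],0,0.7],
    [[-1,-3,11],-0.05,0.7],
    [[-2,-6,12],-0.108,0.7],
    [[-3.5,-10,12],-0.108,0.7],
    [[-5,-14,12],-0.108,0.7],
    [[-6.5,-18,12],-0.108,0.7],
    [[-8,-22,12],-0.108,0.7],
    [[-9,-26,12],-0.108,0.7],
    [[-10,-30,12],-0.108,0.7],
    [[-11,-34,12],-0.108,0.7],
    [[-12,-37.5,12],-0.108,0.7],
    [[-12.2,-39.2,12],-0.108,0.7],
    [[-12.2,-39.4,8],-0.108,0.7],
    [[-12.2,-39.4,6],-0.108,0.7],
    [[-12.2,-39.4,6],-0.108,0.7]
  ]
}}

```text
clock: 29.25
tool_pos: [0.4517, -0.4127, 0.096]
orientation: [-179.7, 0.4, -0.1]
force: [-0.1, 0.3, -2.5]
opening: 0.0325
gripper_force: 29.9
```

Run:
```python
from h import *
s=ctrl.snapshot('wrist'); o=ctrl.get_obs(); p=o['tool_pos']; print(p,o['clock'],o['opening'])
save(s,'r2.png')
hsv=cv2.cvtColor(s['img'],cv2.COLOR_RGB2HSV)
m=cv2.inRange(hsv,(15,110,60),(32,255,255)); k,l,st,c=cv2.connectedComponentsWithStats(m)
for j in range(1,k):
    if st[j,4]>700: print('gold',st[j],c[j], at(s,c[j],.102)[:2])
print('expected jar cap',[proj(s,(.516,-.4137,.102)+np.array(d)).round() for d in [(.021,0,0),(-.021,0,0),(0,.021,0),(0,-.021,0)]])
m=cv2.inRange(hsv,(3,70,40),(20,255,230)); k,l,st,c=cv2.connectedComponentsWithStats(m)
for j in range(1,k):
    if st[j,4]>1500: print('wood',st[j],c[j])
for dx,dy in ((.071,-.038),(.071,.038)): print(proj(s,(.487+dx,-.414+dy,.034)).round())
g=cv2.cvtColor(s['img'],cv2.COLOR_RGB2GRAY)
for r in range(180,290,9): print(r,''.join('%4d'%v for v in g[r,240:400:6]))
```

```text
[ 0.45325234 -0.41339613  0.09879601] 29.3 0.03219507955878879
gold [ 275  126   86   89 5372] [318.87304542 169.10349963] [ 0.51074383 -0.41424994]
gold [ 154  351  425   40 5853] [384.77327866 381.21971638] [ 0.39074561 -0.45210203]
expected jar cap [array([318., 111.]), array([318., 202.]), array([273., 158.]), array([362., 158.])]
wood [   65     0   152   299 37289] [145.34522245 138.50355333]
wood [ 541    0   99   87 2293] [591.99345835  37.98604448]
wood [  261    91   118   192 11618] [320.08409365 169.02418661]
wood [ 154  350  426   42 8488] [383.73138549 377.14773798]
[379.  83.]
[258.  83.]
180  240 241 241 240 132 130 117 184 185 102 105 204 152 182 181 182 182 183 185 186 152  94 142 242 244 244 243
189  240 242 242 241 137 132 104 189 184 182  98 104 104 136 182 182 184 182 185 183 144 106 139 244 244 243 244
198  241 241 241 242 148 140 101 133 184 181 183 181 182 138 182 182 181 181 181 147 135 120 139 243 243 244 243
207  241 241 241 242 158 140  93 131 131 125 180 186 182 182 186 182 183 149 150 140 123 129 132 243 243 242 244
216  240 242 241 241 199 141  89 132 
[... 279 characters left out ...]
37 202 243 243 243 244
243  241 241 241 240 237 144  75 133 212 216 212 214 208 211 213 205 203 206 147 143  70 143 226 243 243 243 243
252  241 241 241 241 241 148  70 139 218 210 213 212 212 211 205 208 199 207 180 141  65 141 243 242 243 243 243
261  240 240 240 241 240 145  74 136 220 218  84  85  86  81  85  83 202 207 168 135  64 143 241 241 242 242 242
270  241 241 241 239 240 145  70 141  81  88 139 144 149 145 141 137  92  79 126 140  67 141 242 242 241 242 243
279   65 239 144 145 148 106  57  70 145 151 161 163 164 163 157 152 150 139  76  38  77 101 146 142 163 237  36
288   49  92  91  91  93  93  50 147 163 173 187 196 202 199 200 188 166 151 139  41  46  88  85  85  85 143  33
```

Call:
{"fn": "apply_moves", "kwargs": {
  "commands": [
    [[-0.2,0,0],0,0.7],
    [[-0.2,0,-1.5],0,0.7],
    [[-0.2,0,-3],0,0.7],
    [[-0.2,0,-4.2],0,0.7],
    [[-0.2,0,-4.8],0,0.7],
    [[-0.2,0,-5.1],0,0.7],
    [[-0.2,0,-5.1],0,0.7],
    [[-0.2,0,-5.1],0,0.7]
  ]
}}

```text
clock: 29.97
tool_pos: [0.4542, -0.4144, 0.0512]
orientation: [179.9, -0.1, 0.0]
force: [0.1, -0.8, -0.3]
opening: 0.0323
gripper_force: 29.9
```

Call:
{"fn": "apply_moves", "kwargs": {
  "commands": [
    [[0,0,-0.1],0,0.7],
    [[0,0,-0.15],0,0.7],
    [[0,0,-0.2],0,0.7],
    [[0,0,-0.25],0,0.7],
    [[0,0,-0.25],0,0.7]
  ]
}}

```text
clock: 30.38
tool_pos: [0.4536, -0.4142, 0.0475]
orientation: [180.0, -0.0, 0.0]
force: [-0.4, 0.3, -0.1]
opening: 0.0324
gripper_force: 29.9
```

Call:
{"fn": "apply_moves", "kwargs": {
  "commands": [
    [[0,0,-0.05],0,0.7],
    [[0,0,-0.1],0,0.7],
    [[0,0,-0.15],0,0.7],
    [[0,0,-0.15],0,0.7]
  ]
}}

```text
clock: 30.72
tool_pos: [0.4545, -0.4145, 0.0472]
orientation: [179.9, -0.1, 0.0]
force: [-0.6, 2.3, 7.2]
opening: 0.0323
gripper_force: 30.0
```

Call:
{"fn": "apply_moves", "kwargs": {
  "commands": [
    [[0,0,0.05],0,0.63],
    [[0,0,0.05],0,0.6],
    [[0,0,0.05],0,0.5],
    [[0,0,0.05],0,0.4],
    [[0,0,0.05],0,0.4],
    [[0,0,2],0,0.4],
    [[0,0,6],0,0.4],
    [[0,0,9],0,0.4],
    [[0,4,10],0,0.4],
    [[0,8,10],-0.12,0.4],
    [[0,12,10],-0.24,0.4],
    [[0,16,10],-0.36,0.4],
    [[0,20,10],-0.48,0.4],
    [[-0.5,24,9],-0.6,0.4],
    [[-1,28,8],-0.72,0.4],
    [[-2,32,7],-0.84,0.4],
    [[-3,36,6],-0.96,0.4],
    [[-3,40,6],-1.08,0.4],
    [[-3,41.2,6],-1.2,0.4],
    [[-3,41.2,6],-1.32,0.4]
  ]
}}

```text
clock: 32.38
tool_pos: [0.4229, -0.0001, 0.1057]
orientation: [-180.0, 0.0, -68.4]
force: [0.6, -0.2, 0.2]
opening: 0.0522
gripper_force: 0.0
```

Call:
{"fn": "apply_moves", "kwargs": {
  "commands": [
    [[0,0,0],-0.12,0.5],
    [[0,0,0],-0.24,0.5],
    [[0,0,0],-0.315,0.5],
    [[0,0,0],-0.315,0.5],
    [[0,0,0],-0.315,0.5]
  ]
}}

```text
clock: 32.8
tool_pos: [0.4233, -0.0022, 0.1058]
orientation: [180.0, -0.0, -86.1]
force: [0.0, 0.1, -0.6]
opening: 0.0438
gripper_force: 0.0
```

Run:
```python
from h import *
s=ctrl.snapshot('wrist'); o=ctrl.get_obs(); p=o['tool_pos']; print(p,o['orientation'],o['clock'],o['opening'])
save(s,'pe.png')
hsv=cv2.cvtColor(s['img'],cv2.COLOR_RGB2HSV)
m=cv2.inRange(hsv,(95,90,20),(125,255,200)); k,l,st,c=cv2.connectedComponentsWithStats(m)
for j in range(1,k):
    if st[j,4]>300:
        print(st[j],c[j].round(1),at(s,c[j],.01)[:2].round(4))
        ys,xs=np.where(l==j)
        for r in np.unique(ys)[::12]: q=xs[ys==r]; mid=(q.min()+q.max())/2; print(r,q.min(),q.max(),at(s,(mid,r),.009)[:2].round(4))
print(proj(s,(.418,-.076,.007)),proj(s,(.425,.034,.007)))
for n in ('top',):
    t=ctrl.snapshot(n); save(t,'top2.png')
    print([(np.round(q['at']),round(q['score'],2)) for q in ctrl.search_frame(t,'peeler')[:2]])
```

```text
[ 0.42334171 -0.00223569  0.10581595] [ 1.79995784e+02 -1.80186323e-03 -8.60734271e+01] 32.85 0.04392859501350284
[  132     0   163    86 10420] [213.   35.3] [ 0.5042 -0.1415]
0 133 294 [ 0.5043 -0.1643]
12 135 292 [ 0.5042 -0.1567]
24 139 288 [ 0.5042 -0.149 ]
36 145 283 [ 0.5038 -0.1413]
48 136 276 [ 0.5095 -0.1332]
60 144 266 [ 0.5102 -0.1252]
72 160 251 [ 0.5099 -0.1172]
84 189 223 [ 0.5095 -0.1091]
[328.55873484 139.35089478] [310.02771494 274.8829702 ]
[(array([281., 322.]), 0.59)]
```

Run:
```python
from h import *
im=cv2.imread('pics/pe.png'); h=cv2.cvtColor(im,cv2.COLOR_BGR2HSV); g=cv2.cvtColor(im,cv2.COLOR_BGR2GRAY)
for r in range(110,290,12): print(r,''.join('%4d'%v for v in g[r,270:400:5]))
print(h[150,300:345:5].tolist())
```

```text
110  238 240 239 239 240 239 240 240 240 240 240 239 239 241 240 239 240 240 240 240 240 240 240 239 239 240
122  240 240 241 240 240 241 240 239 239 240 239 239 241 240 240 240 240 240 241 240 239 240 240 239 240 240
134  241 240 239 241 240 240 240 240 240 240 240 240 240 240 239 240 240 240 239 241 241 240 239 240 240 240
146  240 239 239 238 240 240 239 240 239 240 181 109 107 108 241 239 239 241 239 240 240 239 239 239 241 239
158  240 240 239 240 240 239 240 239 240 232 109 107 105 105 109 239 239 240 239 240 240 240 240 240 240 240
170  240 240 240 240 240 239 239 239 239  87 105 108 104 102 227 240 239 239 240 240 239 240 239 239 240 239
182  241 240 239 240 240 239 240 238 239 102 103 102 103  99 239 239 238 239 240 239 239 239 240 239 240 239
194  240 240 239 240 239 240 239 239 219 104 107 101 104  91 239 239 240 239 241 239 240 240 240 240 240 239
206  240 239 240 240 239 239 239 240 102 104 105 103  99 228 239 240 240 240 239 240 239 240 239 239 239 241
218  239 240 240 240 240 240 240 239  93 104 102 104 100 239 240 239 239 239 240 240 240 240 240 239 239 239
230  240 240 240 240 240 240 240 240 100 104 103 105 199 239 240 240 239 240 240 239 239 240 240 240 240 239
242  241 240 239 240 240 240 239 239 102 102 103  94 239 238 239 239 240 239 239 240 240 239 240 241 240 239
254  241 240 239 240 239 238 240 220 103 103 103 177 239 239 240 239 239 239 240 240 240 240 240 240 240 239
266  239 240 239 239 240 240 239 141 101 101  97 239 239 238 240 240 239 239 239 240 238 240 239 239 239 239
278  198 239 240 238 240 238 239 171 210 214 193 240 240 240 240 240 239 241 240 166 230 225 225 222 221 219
[[120, 1, 241], [105, 2, 241], [90, 1, 241], [105, 2, 241], [104, 62, 115], [105, 83, 132], [104, 89, 126], [105, 80, 131], [104, 14, 197]]
```

Run:
```python
from h import *
s=ctrl.snapshot('wrist'); print(ctrl.get_obs()['orientation'][2])
for p in [(330,141),(330,158),(322,206),(313.5,266),(312,276)]: print(p,at(s,p,.009)[:2].round(4))
```

```text
-86.16072737890565
(330, 141) [ 0.4169 -0.075 ]
(330, 158) [ 0.4159 -0.0626]
(322, 206) [ 0.4193 -0.0254]
(313.5, 266) [0.4228 0.025 ]
(312, 276) [0.4234 0.0339]
```

Call:
{"fn": "apply_moves", "kwargs": {
  "commands": [
    [[-0.18,-0.18,-2],-0.12,0.55],
    [[-0.18,-0.18,-6],-0.133,0.55],
    [[-0.18,-0.18,-9.5],-0.133,0.55],
    [[-0.18,-0.18,-11.5],-0.133,0.6],
    [[-0.18,-0.18,-12.2],-0.133,0.65],
    [[-0.18,-0.18,-12.2],-0.133,0.75],
    [[-0.18,-0.18,-12.2],-0.133,0.85],
    [[-0.18,-0.18,-12.2],-0.133,0.9],
    [[-0.18,-0.18,-12.2],-0.133,0.9],
    [[-0.18,-0.18,-12.2],-0.133,0.9]
  ]
}}

```text
clock: 33.83
tool_pos: [0.4225, -0.0035, -0.015]
orientation: [-179.9, 0.1, -93.8]
force: [-0.2, 0.6, 2.2]
opening: 0.0165
gripper_force: 30.0
```

Holding the peeler mid-handle would bring the gripper body close to the standing jar at the tray. I'll regrip near the handle end, so the body clears the jar along x.

Call:
{"fn": "apply_moves", "kwargs": {
  "commands": [
    [[0,0,0],0,0.7],
    [[0,0,0],0,0.68],
    [[0,0,0],0,0.68],
    [[-0.12,-1.8,0],0,0.68],
    [[-0.24,-3.6,0],0,0.68],
    [[-0.35,-5.2,0],0,0.68],
    [[-0.35,-5.2,0],0,0.68],
    [[-0.35,-5.2,0],0,0.9],
    [[-0.35,-5.2,0],0,0.9],
    [[-0.35,-5.2,0],0,0.9],
    [[-0.35,-5.2,0],0,0.9],
    [[-0.35,-5.2,1],0,0.9],
    [[-0.35,-5.2,2],0,0.9]
  ]
}}

```text
clock: 34.92
tool_pos: [0.4175, -0.0557, 0.0037]
orientation: [179.9, -0.0, -93.8]
force: [0.6, -0.7, -1.3]
opening: 0.0167
gripper_force: 30.0
```

Call:
{"fn": "apply_moves", "kwargs": {
  "commands": [
    [[0,0,4],0,0.9],
    [[1,-1,8],0.12,0.9],
    [[2,-3,11],0.24,0.9],
    [[4,-5,11.5],0.36,0.9],
    [[6,-7,11.5],0.48,0.9],
    [[8,-9,11.5],0.6,0.9],
    [[10,-12,11.5],0.72,0.9],
    [[12,-15,11.5],0.84,0.9],
    [[14,-18,11.5],0.96,0.9],
    [[15,-21,11.5],1.08,0.9],
    [[16.3,-23.8,11.5],1.2,0.9],
    [[16.3,-23.8,11.5],1.32,0.9],
    [[16.3,-23.8,11.5],1.44,0.9],
    [[16.3,-23.8,11.5],1.56,0.9],
    [[16.3,-23.8,8],1.595,0.9],
    [[16.3,-23.8,5],1.595,0.9],
    [[16.3,-23.8,5],1.595,0.9],
    [[16.3,-23.8,5],1.595,0.9]
  ]
}}

```text
clock: 36.42
tool_pos: [0.5799, -0.2932, 0.0524]
orientation: [-180.0, 0.2, -2.4]
force: [-0.4, -1.2, 0.1]
opening: 0.0165
gripper_force: 30.0
```

Run:
```python
from h import *
s=ctrl.snapshot('wrist'); o=ctrl.get_obs(); p=o['tool_pos']; print(p,o['orientation'],o['clock'],o['opening'])
save(s,'tr.png')
hsv=cv2.cvtColor(s['img'],cv2.COLOR_RGB2HSV)
m=cv2.inRange(hsv,(3,70,40),(20,255,230)); k,l,st,c=cv2.connectedComponentsWithStats(m)
for j in range(1,k):
    if st[j,4]>1500: print('wood',st[j],c[j])
m=cv2.inRange(hsv,(95,50,40),(125,255,200)); m[:,:250]=0; m[:,400:]=0; k,l,st,c=cv2.connectedComponentsWithStats(m)
for j in range(1,k):
    if st[j,4]>100: print('blue',st[j],c[j])
a=np.deg2rad(-2.4); R=np.array([[np.cos(a),-np.sin(a)],[np.sin(a),np.cos(a)]])
for dx,dy in ((.107,.043),(.107,-.043),(.101,.037),(.101,-.037)):
    q=R@[dx,dy]; print(dx,dy,proj(s,(.510+q[0],-.291+q[1],.026)).round())
g=cv2.cvtColor(s['img'],cv2.COLOR_RGB2GRAY)
for r in range(170,280,10): print(r,''.join('%4d'%v for v in g[r,220:420:6]))
t=ctrl.snapshot('top'); save(t,'top3.png')
```

```text
[ 0.58148603 -0.29380861  0.05438287] [ 1.79971743e+02  4.55003424e-02 -2.42302843e+00] 36.4667 0.016476433477357104
wood [ 147    0  106   50 1579] [208.14566181  26.05319823]
wood [  245   184   144   100 10483] [316.84947057 236.67060956]
wood [ 475  275   97   40 2635] [527.83301708 294.51499051]
wood [ 119  348  413   44 5537] [346.16200108 381.15893083]
blue [ 298  259   37   57 1854] [316.0420712  289.61920173]
blue [ 297  347   38   33 1151] [315.6602954  363.14509123]
0.107 0.043 [243. 203.]
0.107 -0.043 [391. 202.]
0.101 0.037 [254. 213.]
0.101 -0.037 [380. 213.]
170  232 232 234 232 232 232 231 233 232 231 232 231 230 231 229 231 232 231 232 232 231 233 232 233 233 232 232 233 233 234 233 233 233 232
180  232 233 232 232 232 232 232 231 231 231 229 230 230 230 230 230 229 230 230 231 231 232 232 232 232 234 232 233 232 233 232 233 233 233
190  233 233 234 233 231 232 232 232 231 230 230 230 232 231 231 154 174 154 232 231 232 231 231 231 232 231 233 233 233 233 233 234 233 232
200  232 232 232 232 232 134  87  84  83  84  84  82  80  84  79 155 168 149  80  78  77  79  76 
[... 330 characters left out ...]
 232 232 232 232 226 135  69 133 133 138 121 122 123 129 121 119 126 120 126 118 124 126 127 128 132 130  64 129 211 233 233 233 233 232
240  232 231 232 232 230 132  64 127 128 126 124 124 122 130 119 117 124 124 126 121 119 119 126 127 130 132  59 128 231 231 232 233 233 233
250  232 230 231 231 230 131  58 120 131 122 122 120 118 130 117 119 126 121 121 119 122 123 124 123 127 132  59 126 231 232 233 233 233 232
260  229 231 229 230 229 126  73 119 126 124 118 120 116 125 116  59  61  50 123 119 123 125 128 123 127 131  64 125 231 232 231 232 233 232
270  229 229 230 229 230 127  94 119 116 120 119 118 117 124  59  69  70  71  54 120 122 121 124 124 129 130  82 123 231 231 233 232 233 234
```

Run:
```python
from h import *
s=ctrl.snapshot('wrist'); p=ctrl.get_obs()['tool_pos']; print(p)
for z in (.077,.084): print(z,at(s,(316,259),z), at(s,(298,272),z)[:2],at(s,(335,272),z)[:2])
print('rim outer x',at(s,(290,205.5),.026)[:2])
```

```text
[ 0.58262852 -0.29413079  0.05591707]
0.077 [ 0.60132736 -0.29490608  0.077     ] [ 0.59522945 -0.28617099] [ 0.59448684 -0.30355789]
0.084 [ 0.60375196 -0.29501291  0.084     ] [ 0.5979278  -0.28666997] [ 0.59721853 -0.30327631]
rim outer x [ 0.61773501 -0.28018805]
```

Call:
{"fn": "apply_moves", "kwargs": {
  "commands": [
    [[-0.1,0,-2],0,0.9],
    [[-0.1,0,-4],0,0.9],
    [[-0.1,0,-5.3],0,0.9],
    [[-0.1,0,-6],0,0.9],
    [[-0.1,0,-6.3],0,0.9],
    [[-0.1,0,-6.3],0,0.9],
    [[-0.1,0,-6.3],0,0.9]
  ]
}}

```text
clock: 37.15
tool_pos: [0.5811, -0.2942, -0.0078]
orientation: [180.0, -0.1, -2.5]
force: [0.7, 0.5, -0.8]
opening: 0.0169
gripper_force: 30.0
```

Call:
{"fn": "apply_moves", "kwargs": {
  "commands": [
    [[0,0,-0.05],0,0.72],
    [[0,0,-0.05],0,0.72],
    [[0,0,-0.05],0,0.72],
    [[0,0,0.5],0,0.72],
    [[0,0,2],0,0.72],
    [[0,0,5],0,0.6],
    [[0,0,9],0,0.3],
    [[0,2,11],0,0],
    [[0,6,11],0,0],
    [[0.3,10,11],-0.04,0],
    [[0.6,14,11],-0.08,0],
    [[0.9,18,11],-0.13,0],
    [[1.2,22,11],-0.13,0],
    [[1.5,26,11],-0.13,0],
    [[2,30,11],-0.13,0],
    [[2.5,34,11],-0.13,0],
    [[2.5,38,11],-0.13,0],
    [[2.5,38.7,11],-0.13,0],
    [[2.5,38.7,11],-0.13,0]
  ]
}}

```text
clock: 38.73
tool_pos: [0.6053, 0.096, 0.1014]
orientation: [-180.0, -0.0, -9.7]
force: [-0.2, -0.7, -0.1]
opening: 0.0878
gripper_force: 0.0
```

Run:
```python
from h import *
s=ctrl.snapshot('wrist'); o=ctrl.get_obs(); p=o['tool_pos']; print(p,o['orientation'][2],o['clock'],o['opening'])
hsv=cv2.cvtColor(s['img'],cv2.COLOR_RGB2HSV)
m=cv2.inRange(hsv,(30,80,20),(75,255,255)); k,l,st,c=cv2.connectedComponentsWithStats(m)
for j in range(1,k):
    if st[j,4]>500: print('green',st[j],c[j],at(s,c[j],.026)[:2])
t=ctrl.snapshot('top'); save(t,'top4.png')
hsv=cv2.cvtColor(t['img'],cv2.COLOR_RGB2HSV)
m=cv2.inRange(hsv,(90,50,20),(125,255,200)); k,l,st,c=cv2.connectedComponentsWithStats(m)
for j in range(1,k):
    if st[j,4]>60: print('blue',st[j],c[j].round(1),at(t,c[j],.02)[:2].round(3))
```

```text
[0.60502311 0.09441851 0.10125499] -9.770093222154278 38.7833 0.08749443082832731
green [ 288  183   63   75 3507] [319.19475335 221.1924722 ] [0.61928094 0.09124293]
blue [130 109  43  27 959] [149.7 121.9] [0.888 0.263]
blue [ 449  209   38   36 1085] [467.5 226.8] [ 0.632 -0.472]
blue [385 240   8  47 302] [388.8 263. ] [ 0.55 -0.29]
blue [ 306  258   52   51 2087] [331.6 283. ] [ 0.506 -0.16 ]
blue [ 493  258   55   75 2451] [519.9 294.6] [ 0.477 -0.581]
blue [574 258  46  21 307] [595.7 268.8] [ 0.533 -0.754]
blue [531 273  24  62 251] [542.8 303.2] [ 0.457 -0.631]
```

Call:
{"fn": "apply_moves", "kwargs": {
  "commands": [
    [[1.4,-0.3,-2],0,0],
    [[1.4,-0.3,-6],0,0],
    [[1.4,-0.3,-9],0,0],
    [[1.4,-0.3,-11],0,0],
    [[1.4,-0.3,-11.5],0,0.3],
    [[1.4,-0.3,-11.5],0,0.5],
    [[1.4,-0.3,-11.5],0,0.6],
    [[1.4,-0.3,-11.5],0,0.6],
    [[1.4,-0.3,-11.5],0,0.6],
    [[1.4,-0.3,-11.5],0,0.6],
    [[1.4,-0.3,-11.5],0,0.6],
    [[1.4,-0.3,-9.5],0,0.6]
  ]
}}

```text
clock: 39.83
tool_pos: [0.6167, 0.0894, 0.0032]
orientation: [179.9, 0.3, -10.0]
force: [-0.9, 0.2, -0.9]
opening: 0.0443
gripper_force: 30.0
```

Call:
{"fn": "apply_moves", "kwargs": {
  "commands": [
    [[0,0,4],0,0.6],
    [[0,0,8],0,0.6],
    [[-2,-4,9],0.05,0.6],
    [[-4,-8,9],0.1,0.6],
    [[-6,-12,9],0.15,0.6],
    [[-8,-16,9],0.15,0.6],
    [[-10,-20,9],0.15,0.6],
    [[-11.4,-24,8],0.15,0.6],
    [[-11.4,-25.3,5],0.15,0.6],
    [[-11.4,-25.3,2.5],0.15,0.6],
    [[-11.4,-25.3,2.1],0.15,0.6],
    [[-11.4,-25.3,2.1],0.15,0.6],
    [[-11.4,-25.3,2.1],0.15,0.6]
  ]
}}

```text
clock: 40.92
tool_pos: [0.506, -0.1625, 0.0278]
orientation: [180.0, -0.0, -1.3]
force: [-0.3, -0.0, 0.5]
opening: 0.0448
gripper_force: 30.0
```

Release, rise clear, then verify with the top and side cameras.

Call:
{"fn": "apply_moves", "kwargs": {
  "commands": [
    [[0,0,0],0,0.45],
    [[0,0,0],0,0.4],
    [[0,0,0.3],0,0.38],
    [[0,0,1],0,0.3],
    [[0,0,4],0,0.2],
    [[0,0,8],0,0.2],
    [[0,0,12],0,0.2],
    [[0,4,14],0,0.2],
    [[0,8,14],0,0.2],
    [[0,12,14],0,0.2],
    [[0,16,14],0,0.2],
    [[0,20,14],0,0.2],
    [[0,24,14],0,0.2],
    [[0,28,14],0,0.2],
    [[0,32,14],0,0.2],
    [[0,36,14],0,0.2],
    [[0,36,14],0,0.2]
  ]
}}

```text
clock: 42.33
tool_pos: [0.5057, 0.2031, 0.1681]
orientation: [-179.9, -0.1, -1.1]
force: [-0.5, -0.2, -0.3]
opening: 0.07
gripper_force: 0.0
```

Run:
```python
from h import *
print(ctrl.get_obs()['clock'])
t=ctrl.snapshot('top'); s=ctrl.snapshot('side'); save(t,'tf.png'); save(s,'sf.png')
for nm,i in (('top',t),('side',s)):
    hsv=cv2.cvtColor(i['img'],cv2.COLOR_RGB2HSV)
    for n,(a,b),z in (('lime',((30,80,20),(75,255,255)),.035),('gold',((15,110,60),(32,255,255)),.1),('handle',((90,50,20),(125,255,200)),.02)):
        m=cv2.inRange(hsv,a,b); k,l,st,c=cv2.connectedComponentsWithStats(m)
        for j in range(1,k):
            if st[j,4]>60:
                w=at(i,c[j],z)[:2]
                if .38<w[0]<.66 and -.46<w[1]<.3: print(nm,n,st[j].tolist(),w.round(3))
print('exp jar cap side',proj(s,(.512,-.414,.09)),'top',proj(t,(.512,-.414,.102)))
for x in ('spice_jar','salt_shaker','lime_mid','candle_jar','mug','timer'):
    for nm,i,z in (('top',t,.02),('side',s,.02)):
        print(x,nm,[(np.round(q['at']).tolist(),round(q['score'],2),at(i,q['at'],z)[:2].round(3).tolist()) for q in ctrl.spot_point(i,x)[:2]])
```

```text
42.3333
top lime [321, 269, 21, 25, 394] [ 0.509 -0.158]
top gold [441, 265, 21, 26, 312] [ 0.512 -0.412]
top handle [385, 240, 8, 47, 303] [ 0.55 -0.29]
top handle [306, 258, 52, 51, 1674] [ 0.504 -0.161]
side lime [284, 243, 24, 19, 326] [ 0.509 -0.161]
side gold [327, 298, 22, 22, 382] [ 0.508 -0.421]
side handle [271, 235, 46, 38, 1031] [ 0.507 -0.146]
side handle [310, 284, 44, 14, 245] [ 0.547 -0.3  ]
exp jar cap side [338.7632681  308.84921671] top [453.44758597 276.49098225]
spice_jar top [([439.0, 280.0], 0.61, [0.51, -0.402])]
spice_jar side [([334.0, 336.0], 0.77, [0.499, -0.422])]
salt_shaker top [([443.0, 305.0], 0.61, [0.455, -0.409])]
salt_shaker side [([316.0, 346.0], 0.79, [0.454, -0.433])]
lime_mid top [([330.0, 280.0], 0.79, [0.512, -0.157])]
lime_mid side [([294.0, 256.0], 0.74, [0.506, -0.158])]
candle_jar top [([366.0, 186.0], 0.7, [0.73, -0.242])]
candle_jar side [([392.0, 260.0], 0.9, [0.723, -0.258])]
mug top [([414.0, 188.0], 0.83, [0.723, -0.354]), ([366.0, 186.0], 0.43, [0.728, -0.243])]
mug side [([409.0, 293.0], 0.66, [0.707, -0.373]), ([326.0, 341.0], 0.18, [0.479, -0.429])]
timer top [([171.0, 188.0], 0.91, [0.729, 0.209])]
timer side [([324.0, 169.0], 0.74, [0.725, 0.183])]
```

Run:
```python
from h import *
s=ctrl.snapshot('side'); t=ctrl.snapshot('top')
for i in (s,t):
    print([np.round(q['at']) for q in ctrl.search_frame(i,'salt_shaker')[:1]],'exp mid/top',proj(i,(.4545,-.414,.055)).round(),proj(i,(.4545,-.414,.096)).round())
    x,y=proj(i,(.4545,-.414,.086)).round().astype(int); h=cv2.cvtColor(i['img'],cv2.COLOR_RGB2HSV)
    m=((h[y-20:y+20,x-22:x+22,1]<45)).astype(np.uint8); k,l,st,c=cv2.connectedComponentsWithStats(m)
    print([( (st[j][:2]+[x-22,y-20]).tolist(),st[j][2:].tolist()) for j in range(1,k) if st[j,4]>30])
    print('exp base',proj(i,(.4545,-.414,.006)).round())
```

```text
[array([318., 331.])] exp mid/top [312. 328.] [312. 315.]
[([290, 298], [23, 7, 59]), ([290, 311], [39, 27, 571])]
exp base [312. 343.]
[array([448., 303.])] exp mid/top [449. 305.] [454. 304.]
[([431, 284], [44, 40, 492]), ([436, 292], [24, 18, 334])]
exp base [444. 305.]
```

```bash
python3 -c "
from plant import ctrl
print(ctrl.close_job())"
```

```text
the job is handed in; nothing more can be done
None
```

I handed the job in at about 43 s of the 72 s allowed; the hand-in gave no verdict, so I don't know the result. By the last camera checks, the jar and shaker stand upright in the rack, the lime is in the bowl, the peeler is in the tray, and the candle, mug and timer are within about 15 mm of their starting spots.

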